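# Unplug the sanding drum from the quick-release sander and rest it in its cradle

## Task

Pull the sander's sprung collar back towards the motor so that the sanding drum pops forward, then draw the drum straight out of its socket and lay it in the plywood cradle, with the rough drum in the wide saddle and the steel shank in the narrow one. Do not drop the drum or set it down on the table, and leave the other things on the table where they are.

Things in the scene. Friction and masses are not known exactly. Their poses are not given: they have to be found in the camera images.
- socket (a point): Centre of the socket mouth of a blue bench sander bolted to the table; spindle level, 110 mm above the table. Axes: x along the spindle INTO the machine (to the motor), z up. Along +x from the mouth: collar (4 to 46 mm, moves back 15), bare 28 mm nose, 48 mm flange at 78 mm, then from 85 mm the motor, 84 mm in diameter, 150 long, on a base plate. Nothing stands beneath collar or drum.
- collar_grip (a point): Centre, on the spindle axis, of the sliding collar's grooved aluminium body; moves with the collar. Body 44 mm in diameter, 36 mm long along the spindle (18 mm either side of this point); in front of it, towards the drum, an orange lip 54 mm in diameter, 6 mm long. Axes as for socket.
- collar (a joint): Collar slid back towards the motor (+x of socket), m: 0 home, 0.015 fully back; spring 2 to 7 N. From 0.010 back the drum is unlocked and a spring pushes it about 14 mm out: hold the collar back 0.5 s. The drum then stays, drooping a few mm, 28 mm of shank inside, and props the collar open near 0.007; let go of the collar. With the shank drawn right out the collar springs home by itself.
- drum_grip (a point): Centre of the black grip hub (32 mm in diameter, 38 mm long) on the axis of the sanding tool (158 mm, 0.16 kg, round). +x to the steel shank: 18 mm in diameter, ends 71 mm from here, 11 mm groove from 35 to 47 mm. -x: brown abrasive drum, 44 mm in diameter, 19 to 81 mm, brass nut to 87 mm. Locked in: 29 mm in front of the mouth, 42 mm of shank inside. Spins freely about x; a few N draw it out.
- drum_tip (a point): Centre of the end face of the brass nut, at the abrasive end of the sanding drum tool: 87 mm from drum_grip along the tool's -x.
- cradle_rest (a point): Where drum_grip lies when the tool rests in the fixed plywood cradle, 60 mm above the table. x along the cradle, +x to the narrow saddle, z up. Cradle 158 x 66 mm, open from above, two V saddles: wide one (abrasive drum) 30 mm long, centred 50 mm to -x, top 60 mm high; narrow one (shank end) 12 mm long, centred 59 mm to +x, top 70 mm high. Only a 6 mm base between: room for fingers at the hub.
- tray: Grey parts tray, 90 x 130 x 30 mm, fixed, beside the cradle; origin at the centre of its underside.
- glue: White glue bottle, 40 mm in diameter, 100 mm tall, loose; origin at the centre of its underside.
- jar: Amber jar, 52 mm in diameter, 50 mm tall, loose; origin at the centre of its underside.
- sleeve: Spare abrasive sleeve, brown tube 46 mm in diameter, 60 mm tall, standing loose; origin at the centre of its underside.
- driver: Green screwdriver lying on the table, loose; origin under its middle.
- gear: Plywood toy gear with a hub, about 95 mm across, 36 mm tall, lying loose; origin at the centre of its underside.
- drum: The whole sanding drum tool; its origin and axes are those of drum_grip.
Mind the look-alikes: they are no part of the job. There is more than one size of the drum; the job needs the largest. What is shaped like the part that bears cradle_rest but orange is not meant.

How it is judged:
On the way, in this order (a step that is already met when the one before it is completed fails the run):
1. the collar is pulled back and the drum has popped forward, its shank still in the socket (value of joint collar above 0.005 m and x of drum_grip in the frame of socket between -0.06 and -0.034 m), for 0.1 s.
2. the drum is drawn right out of the socket and the collar has sprung home (x of drum_grip in the frame of socket below -0.071 m and value of joint collar below 0.003 m), for 0.1 s.
At the end, for the whole second after the job is handed in: The tool rests still in the cradle, drum in the wide saddle, shank in the narrow one: hub within 15 mm along, 6 mm across, 5 mm in height of cradle_rest; its abrasive end within 8 mm across, 6 mm in height; collar home within 3 mm; nothing held (x of drum_grip in the frame of cradle_rest between -0.015 and 0.015 m and y of drum_grip in the frame of cradle_rest between -0.006 and 0.006 m and z of drum_grip in the frame of cradle_rest between -0.005 and 0.005 m and x of drum_tip in the frame of cradle_rest between -0.103 and -0.07 m and y of drum_tip in the frame of cradle_rest between -0.008 and 0.008 m and z of drum_tip in the frame of cradle_rest between -0.006 and 0.006 m and value of joint collar below 0.003 m and linear speed of drum below 0.03 m/s); the robot touches nothing.
It fails at once if the sanding drum is dropped or laid on the table (hub or abrasive end under 32 mm high) (height (world z) of any of drum_grip, drum_tip below 0.032 m).
It fails at once if a loose bystander (glue bottle, jar, sleeve, screwdriver or gear) is moved more than 30 mm (distance of any of glue, jar, sleeve, driver, gear from where it was at the start of the episode above 0.03 m).
It also fails if it takes over 45 s, if anything falls off the work surface, if the arm or the gripper's body presses on something with over 40 N, if the wrist force passes 120 N, or if a joint passes its speed limit or range.

## Robot

A 6-joint arm with a two-finger parallel gripper is mounted at the origin on the work surface. World frame = base frame: x ahead of the robot, y to its left, z up, the work surface at z = 0. Lengths are in m, angles in rad, forces in N, time in s.
With the tool pointing down it reaches from about 0.3 to 0.875 m from the base axis. Payload 6.4 kg.
Tool frame: the origin (TCP) lies at the very end of the fingers, on their centre line; the grasp point (between the pads) lies tcp_to_grasp behind it (tcp_to_grasp is the distance from the TCP to the grasp point, in m); z points along the fingers, y is the direction in which the jaws open and shut (so a half turn about z gives the same grasp; the last joint's range is limited). The gripper opens to 85 mm and grips with 20 to 120 N. Pads are 22 mm wide; open, the fingers measure 114 mm over their backs; the gripper's body (76 mm by 85 mm) begins 54 mm behind the grasp point. The pads swing forward as they close: fully open they stand 13 mm farther back than shut.
Start: joints at [-1.439, 0.181, 1.607, -0, 1.354, -0.206], TCP at [0.191, -0.543, 0.231] pointing down, gripper open.
Joint ranges: [-2.99, 2.99], [-0.89, 2.07], [0.3, 2.58], [-1.14, 4.28], [0, 2.63], [-3.12, 3.12]. Speed limits (rad/s): [2.57, 2.57, 3.01, 3.14, 3.14, 3.14].

## Interface

Orientations are given as a unit quaternion [w, x, y, z].
In Python, from bench import get_obs, camera, hand_in, tcp_to_grasp gives the robot as it stands.
- The arm moves only by the shell command python3 -m inch 'ROWS' [OPENING]. ROWS is JSON, a list of rows, each an object with "delta_pos": the shift along the tool's x, y, z in cm, a list of three; "rotation": the turn, a rotation vector about the tool's x, y, z in rad, a list of three. In form: [{"delta_pos": [x, y, z], "rotation": [rx, ry, rz]}, ...]. A call has 1 to 10 rows; each row shifts and turns the commanded pose from where the row before left it, along the tool's axes as they then stand; what a row does not reach is not made up. A row lasts 1/10 s, in which the tool goes at most 50 mm and 8.59 degrees, less where a joint would pass 70% of its speed; a pose out of reach is approached as far as the arm can. A call is refused whole if a number of a shift passes 5 or a number of a turn 0.15, either way. A call with a gripper value outside its range is refused whole. OPENING is the finger opening in cm, from 0 to 8.54, set as the call begins (- or left out, the last holds). The fingers move at their own pace and stop on an object; the grip force is fixed at half the most. Time passes only in rows, so rows that do not move let the fingers close. It gives the time, the measured TCP pose, the force and the opening at its end, in the units of the state.
- get_obs(): the state, without advancing time (a new reading comes with each control period).
- camera(name): name is "side" or "top" or "wrist"; returns a dict with "color" (420x560x3 uint8, red, green, blue), "vfov" (degrees; the focal length in pixels is half the picture's height over the tangent of half this angle, whatever the lens; pixels are square), "cx", "cy" (the principal point, pixels), "eye" and "orientation" of the camera in the world; the wrist camera has in their place "T_tool_cam" (4x4, takes a point from camera to tool coordinates, whose origin is the TCP and whose axes are the flange's). Camera axes: x right, y down, z forward; pixel columns grow to the right and rows downward; lengths in m; the calibration is good to about 2 mm. A picture is of the moment at which its call begins: read the wrist's pose just before it. There is no depth.
- hand_in(): hands the job in, once; it reports no verdict.
The state is a dict: "time_s": time; "q": joint angles; "dq": joint speeds; "joint_efforts": joint torques, N m; "eef_pos": TCP position; "eef_rot": TCP orientation; "wrist_force": force on the tool from outside, world axes, zero at the start; "torque": the same for the moment, N m; "opening": opening from 0.0 (shut) to 1.0 (fully open).
Only numpy, scipy, OpenCV 4.12 (cv2) and the standard library are available. Lean on these libraries where they do the work, as an engineer would, in place of code of your own. Each camera call takes 0.05 s, during which the arm holds its last target.

## Working session

There is one attempt and no reset: what is moved stays moved. The work goes in short steps, Python scripts to look and compute and a shell command to move; the robot and the scene stay as the last step left them, time stands still between calls to the robot, and variables do not carry over. Pictures are saved under pics/ and viewed, and the job is handed in when it is done.

```bash
ls; mkdir -p pics
python3 - <<'E'
from bench import get_obs, camera, tcp_to_grasp
import cv2
print(tcp_to_grasp)
o=get_obs(); print(o)
for n in ["side","top","wrist"]:
    c=camera(n); cv2.imwrite(f"pics/{n}0.png",c["color"][:,:,::-1])
    print(n,{k:v for k,v in c.items() if k!="color"})
E
```

```text
pics
0.0187
{'time_s': 0.0, 'q': array([-1.43930615e+00,  1.81560155e-01,  1.60804146e+00, -5.26952571e-06,
        1.35382274e+00, -2.06273621e-01]), 'dq': array([-2.32365471e-04, -6.10176059e-04,  3.58649658e-04, -3.99904814e-04,
        3.10388496e-05, -1.59089049e-04]), 'joint_efforts': array([-1.01248424e-03, -4.44865930e+01, -3.51341951e+01, -3.01961991e-04,
        8.88883369e-03, -2.87954867e-05]), 'eef_pos': array([ 0.19049416, -0.54191526,  0.23035726]), 'eef_rot': array([-9.15305301e-04,  9.85772804e-01,  1.68080753e-01,  3.16665335e-05]), 'wrist_force': array([ 0.41580042, -0.09240828, -0.38331965]), 'torque': array([-0.04111865, -0.04183908,  0.05334194]), 'opening': 1.0008019519783482}
side {'vfov': 56.70241516244648, 'cx': 276.61551833500494, 'cy': 206.56386970888417, 'eye': array([0.12051826, 0.61877059, 0.60887601]), 'orientation': array([ 0.10667788, -0.20648424,  0.85487182, -0.4638731 ])}
top {'vfov': 43.11920155582635, 'cx': 288.7289629392314, 'cy': 208.5097334082808, 'eye': array([ 0.35619545, -0.09434161,  1.23555874]), 'orientation': array([-0.03791729,  0.70957281, -0.70231   ,  0.0427711 ])}
wrist {'vfov': 59.605304670870886, 'cx': 278.71344980125036, 'cy': 208.62239304514299, 'T_tool_cam': array([[-2.16471513e-04, -9.62993983e-01, -2.69522805e-01,
         6.84828640e-02],
       [ 9.99999788e-01, -3.74140130e-04,  5.33621734e-04,
        -7.80632971e-04],
       [-6.14713816e-04, -2.69522632e-01,  9.62993859e-01,
        -1.43514638e-01],
       [ 0.00000000e+00,  0.00000000e+00,  0.00000000e+00,
         1.00000000e+00]])}
```

View pics/top0.png

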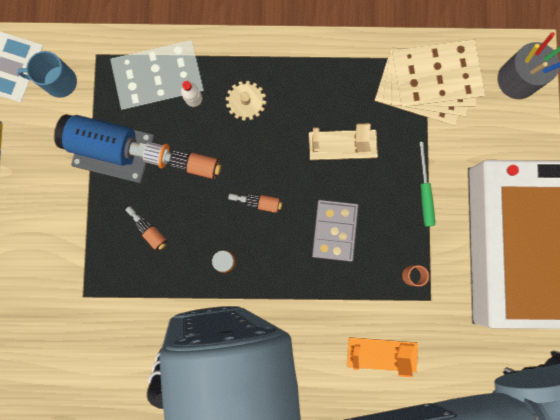

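View pics/side0.png

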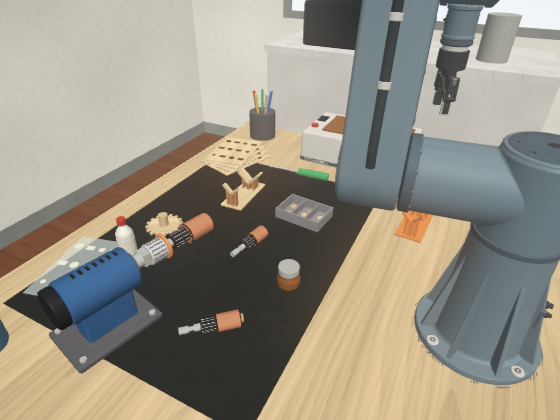

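View pics/wrist0.png

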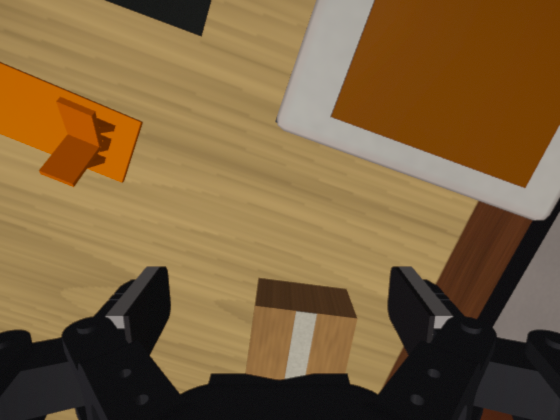

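```bash
cat > h.py <<'E'
import numpy as np, cv2
from scipy.spatial.transform import Rotation as R
from bench import get_obs, camera, tcp_to_grasp
def q2R(q): return R.from_quat([q[1],q[2],q[3],q[0]]).as_matrix()
def cam(n):
    o=get_obs(); c=camera(n)
    if n=="wrist":
        T=np.eye(4);T[:3,:3]=q2R(o["eef_rot"]);T[:3,3]=o["eef_pos"]
        T=T@c["T_tool_cam"]
    else:
        T=np.eye(4);T[:3,:3]=q2R(c["orientation"]);T[:3,3]=c["eye"]
    c["T"]=T; c["f"]=210/np.tan(np.radians(c["vfov"]/2)); return c
def ray(c,u,v):
    d=c["T"][:3,:3]@np.array([(u-c["cx"])/c["f"],(v-c["cy"])/c["f"],1.]); return c["T"][:3,3],d/np.linalg.norm(d)
def onz(c,u,v,z):
    e,d=ray(c,u,v); return e+d*(z-e[2])/d[2]
def tri(c1,p1,c2,p2):
    e1,d1=ray(c1,*p1);e2,d2=ray(c2,*p2)
    A=np.stack([d1,-d2],1);s=np.linalg.lstsq(A,e2-e1,rcond=None)[0]
    a=e1+d1*s[0];b=e2+d2*s[1];return (a+b)/2,np.linalg.norm(a-b)
def proj(c,p):
    x=c["T"][:3,:3].T@(np.asarray(p)-c["T"][:3,3]);return c["cx"]+c["f"]*x[0]/x[2],c["cy"]+c["f"]*x[1]/x[2]
def save(c,n,box=None,k=1):
    im=c["color"][:,:,::-1]
    if box: im=im[box[1]:box[3],box[0]:box[2]]
    if k!=1: im=cv2.resize(im,None,fx=k,fy=k,interpolation=cv2.INTER_CUBIC)
    cv2.imwrite("pics/"+n,im)
E
python3 - <<'E'
from h import *
c=cam("top"); save(c,"t1a.png",(130,130,230,190),8); save(c,"t1b.png",(290,110,390,175),8)
c=cam("side"); save(c,"s1a.png",(120,170,280,290),5)
E
```

```text
(no output)
```

View pics/t1a.png

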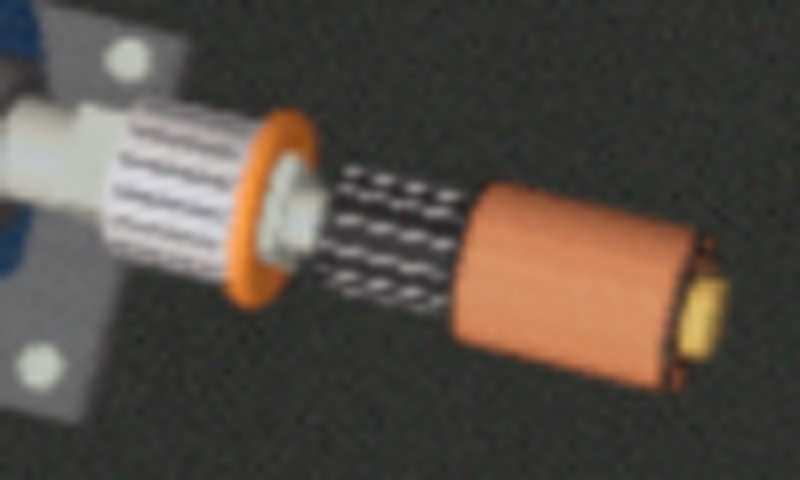

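View pics/t1b.png

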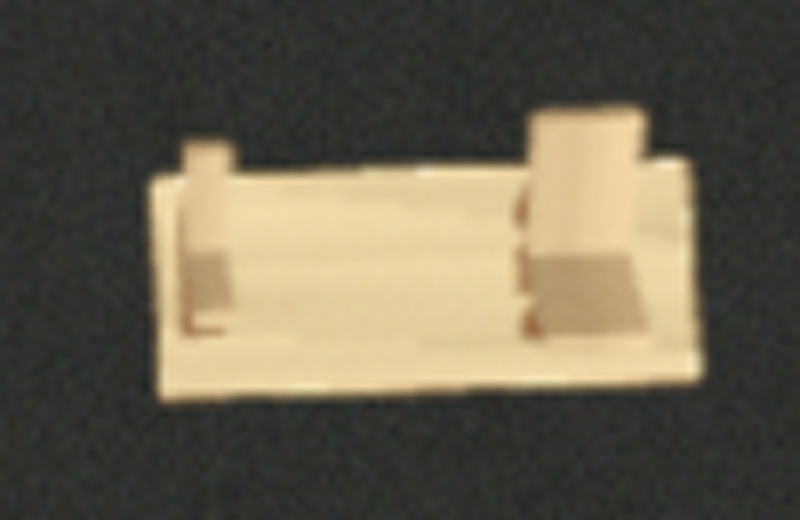

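View pics/s1a.png

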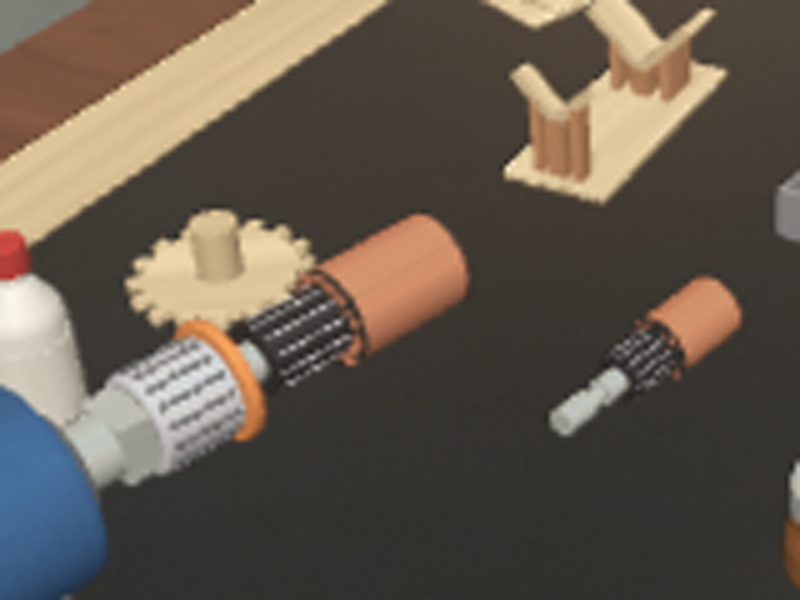

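Run:
```python
from h import *
np.set_printoptions(precision=4,suppress=True)
c=cam("top"); s=cam("side")
P=lambda u,v:(130+u/8-.5+.06,130+v/8-.5+.06)
a=onz(c,*P(472,262),.11); b=onz(c,*P(677,310),.11); l=onz(c,*P(260,210),.11)
print("hubend",a,"far",b,np.linalg.norm(a-b)); d=(a-b)/np.linalg.norm(a-b); print("dir",d,np.degrees(np.arctan2(d[1],d[0])))
m=a+d*.048; print("mouth est",m, m-d*0+d*.031)
n=np.array([-d[1],d[0],0])
for nm,pt in [("lip",l)]: print(nm,(pt-m)@d,(pt-m)@n)
# masks
for nm,cc,box in [("top",c,(180,145,230,185)),("side",s,(170,205,216,250))]:
    hsv=cv2.cvtColor(cc["color"],cv2.COLOR_RGB2HSV)
    mk=cv2.inRange(hsv,(5,90,90),(14,205,255)); 
    x0,y0,x1,y1=box; z=np.zeros_like(mk); z[y0:y1,x0:x1]=mk[y0:y1,x0:x1]
    cs=max(cv2.findContours(z,cv2.RETR_EXTERNAL,cv2.CHAIN_APPROX_NONE)[0],key=cv2.contourArea)
    print(nm,cv2.contourArea(cs),cv2.minAreaRect(cs),cv2.boxPoints(cv2.minAreaRect(cs)).tolist())
for nm,x in [("mouth",0),("lipc",.007),("grip",.028),("hub",-.029),("hubend",-.048),("far",-.11),("tip",-.116)]:
    p=m+d*x; print(nm,p,np.array(proj(c,p)),np.array(proj(s,p)))
# cradle: corners of base top at z=.006
Q=lambda u,v:(290+u/8-.44,110+v/8-.44)
cs=[onz(c,*Q(*p),.006) for p in [(150,178),(690,158),(703,380),(160,402)]]
for p in cs: print("base",p)
print([np.linalg.norm(cs[i]-cs[(i+1)%4]) for i in range(4)])
cc=sum(cs)/4; e=(cs[0]+cs[3]-cs[1]-cs[2]); e/=np.linalg.norm(e); print("cradle centre",cc,"x dir",e,np.degrees(np.arctan2(e[1],e[0])))
# V lines: wide valley, narrow valley
```

```text
hubend [0.583  0.1149 0.11  ] far [0.5705 0.0595 0.11  ] 0.05676047043208657
dir [0.2198 0.9756 0.    ] 77.30481971163353
mouth est [0.5935 0.1617 0.11  ] [0.6003 0.192  0.11  ]
lip 0.01097649130289557 -0.0006253662891727907
top 539.0 ((201.55882263183594, 165.2647247314453), (30.316951751708984, 20.615528106689453), 14.03624439239502) [[184.35293579101562, 171.5882568359375], [189.35293579101562, 151.5882568359375], [218.76470947265625, 158.94119262695312], [213.76470947265625, 178.94119262695312]]
side 509.5 ((197.00514221191406, 226.40875244140625), (20.787826538085938, 32.652095794677734), 59.534454345703125) [[177.66323852539062, 225.72752380371094], [205.80718994140625, 209.17225646972656], [216.3470458984375, 227.08998107910156], [188.20309448242188, 243.64524841308594]]
mouth [0.5935 0.1617 0.11  ] [166.9276 157.2448] [168.5679 243.9498]
lipc [0.5951 0.1686 0.11  ] [163.7757 156.5068] [165.7415 245.6068]
grip [0.5997 0.189  0.11  ] [154.3245 154.2939] [157.0635 250.6945]
hub [0.5872 0.1334 0.11  ] [179.993  160.3041] [179.94   237.2828]
hubend [0.583  0.1149 0.11  ] [188.56 162.31] [187.1089 233.0799]
far [0.5693 0.0544 0.11  ] [216.5529 168.8644] [209.0789 220.1997]
tip [0.568  0.0486 0.11  ] [219.2649 169.4994] [211.0969 219.0166]
base [ 0.6806 -0.1467  0.006 ]
base [ 0.6885 -0.3068  0.006 ]
base [ 0.6216 -0.31    0.006 ]
base [ 0.6131 -0.15    0.006 ]
[np.float64(0.16031510379276462), np.float64(0.06704460399238041), np.float64(0.16025825264054933), np.float64(0.06750786607014646)]
cradle centre [ 0.651  -0.2284  0.006 ] x dir [-0.0511  0.9987  0.    ] 92.9298143467826
```

```bash
cat >> h.py <<'E'
def go(p,yaw=None,xt=None):
    "print tool-frame shift in cm to put the TCP at p, and rotvec to point down with tool x at world yaw (deg)"
    o=get_obs(); Rm=q2R(o["eef_rot"]); d=Rm.T@(np.asarray(p)-o["eef_pos"])*100
    print("t",round(o["time_s"],2),"pos",np.round(o["eef_pos"],4),"F",np.round(o["wrist_force"],1),"op",round(o["opening"],3),"q",np.round(o["q"],2))
    print("shift cm",np.round(d,2))
    if yaw is not None:
        a=np.radians(yaw); x=np.array([np.cos(a),np.sin(a),0]); z=np.array([0,0,-1.]); T=np.stack([x,np.cross(z,x),z],1)
        print("rot",np.round(R.from_matrix(Rm.T@T).as_rotvec(),4)); print("shift cm if turned first",np.round(T.T@(np.asarray(p)-o["eef_pos"])*100,2))
E
python3 -m inch '[{"delta_pos":[0,0,-1],"rotation":[0,0,-0.1446]},{"delta_pos":[0,0,-1],"rotation":[0,0,-0.1446]},{"delta_pos":[0,0,-1],"rotation":[0,0,-0.1446]},{"delta_pos":[0,0,-1],"rotation":[0,0,-0.1446]},{"delta_pos":[0,0,-1],"rotation":[0,0,-0.1446]},{"delta_pos":[0,0,-1],"rotation":[0,0,-0.1446]},{"delta_pos":[0,0,-1],"rotation":[0,0,-0.1446]}]'
python3 - <<'E'
from h import *
go([0.5935,0.1617,.27],77.3)
E
```

```text
time_s: 1.05
eef_pos: [0.1906, -0.5424, 0.3017]
eef_rot: [-0.0, 0.779, 0.627, 0.0]
wrist_force: [-0.2, 0.5, -0.4]
opening: 1.0
t 1.05 pos [ 0.1906 -0.5424  0.3017] F [-0.2  0.5 -0.4] op 1.0 q [-1.44  0.13  1.52  0.    1.49 -1.22]
shift cm [77.38 24.36  3.17]
rot [-0.     -0.0001  0.0068]
shift cm if turned first [77.55 23.83  3.17]
```

```bash
python3 -m inch '[{"delta_pos":[3,1,0],"rotation":[0,0,0]},{"delta_pos":[4,1.3,0],"rotation":[0,0,0]},{"delta_pos":[4,1.3,0],"rotation":[0,0,0]},{"delta_pos":[4,1.3,0],"rotation":[0,0,0]},{"delta_pos":[4,1.3,0],"rotation":[0,0,0]},{"delta_pos":[4,1.3,0],"rotation":[0,0,0]},{"delta_pos":[4,1.3,0],"rotation":[0,0,0]},{"delta_pos":[4,1.3,0],"rotation":[0,0,0]},{"delta_pos":[4,1.3,0],"rotation":[0,0,0]},{"delta_pos":[4,1.3,0],"rotation":[0,0,0]}]'
python3 -m inch '[{"delta_pos":[4,1.3,0],"rotation":[0,0,0]},{"delta_pos":[4,1.3,0],"rotation":[0,0,0]},{"delta_pos":[4,1.3,0],"rotation":[0,0,0]},{"delta_pos":[4,1.3,0],"rotation":[0,0,0]},{"delta_pos":[4,1.3,0],"rotation":[0,0,0]},{"delta_pos":[4,1.3,0],"rotation":[0,0,0]},{"delta_pos":[4,1,0],"rotation":[0,0,0]},{"delta_pos":[2,0,0],"rotation":[0,0,0]},{"delta_pos":[0,0,0],"rotation":[0,0,0]}]'
python3 - <<'E'
from h import *
go([0.5935,0.1617,.27],77.3)
c=cam("wrist"); save(c,"w1.png")
np.save("w1.npy",c)
E
```

```text
time_s: 2.05
eef_pos: [0.4005, -0.1882, 0.3015]
eef_rot: [0.0, 0.781, 0.625, 0.0]
wrist_force: [0.4, 0.1, -0.6]
opening: 0.997
time_s: 2.95
eef_pos: [0.5517, 0.0863, 0.301]
eef_rot: [-0.0, 0.78, 0.626, 0.0]
wrist_force: [-0.1, 0.9, 1.0]
opening: 1.0
t 2.95 pos [0.5517 0.0863 0.301 ] F [-0.1  0.9  1. ] op 1.0 q [-0.06  0.09  1.56  0.    1.48  0.16]
shift cm [8.27 2.46 3.1 ]
rot [-0.0006 -0.0006  0.0046]
shift cm if turned first [8.28 2.42 3.1 ]
```

View pics/w1.png

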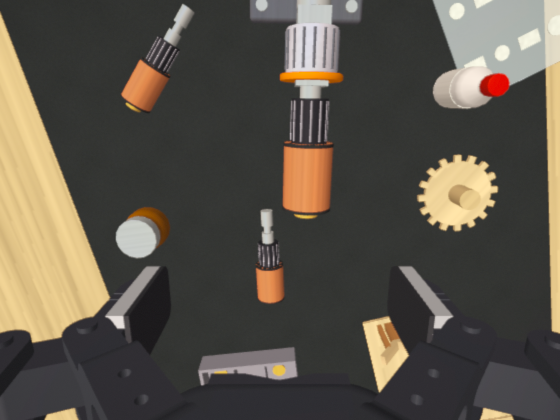

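Run:
```python
from h import *
np.set_printoptions(precision=4,suppress=True)
c=np.load("w1.npy",allow_pickle=True).item()
im=c["color"]; hsv=cv2.cvtColor(im,cv2.COLOR_RGB2HSV)
def rows(mk,r):
    xs=np.where(mk[r,270:350])[0]+270; return (xs.min(),xs.max()) if len(xs) else None
mk=cv2.inRange(hsv,(3,120,90),(14,215,255))
for r in (145,160,175,190,205): print(r,rows(mk,r),onz(c,np.mean(rows(mk,r)),r,.11))
lip=cv2.inRange(hsv,(10,216,120),(22,255,255)); z=lip.copy(); z[:, :270]=0; z[:,350:]=0; z[100:]=0
ys,xs=np.where(z); print("lip",xs.min(),xs.max(),ys.min(),ys.max()); print(onz(c,(xs.min()+xs.max())/2,(ys.min()+ys.max())/2,.11))
mb=cv2.inRange(hsv,(0,0,120),(179,70,255))
for r in (32,40,48,56,64): print(r,rows(mb,r),onz(c,np.mean(rows(mb,r)),r,.11))
save(c,"w1c.png",(270,0,350,230),3)
```

```text
145 (np.int64(318), np.int64(318)) [0.5937 0.1129 0.11  ]
160 (np.int64(283), np.int64(331)) [0.5813 0.1017 0.11  ]
175 (np.int64(283), np.int64(331)) [0.5786 0.0881 0.11  ]
190 (np.int64(283), np.int64(330)) [0.5754 0.0743 0.11  ]
205 (np.int64(283), np.int64(329)) [0.5721 0.0602 0.11  ]
lip 280 342 72 82
[0.5986 0.1712 0.11  ]
32 (np.int64(286), np.int64(337)) [0.6059 0.2059 0.11  ]
40 (np.int64(286), np.int64(337)) [0.6047 0.1999 0.11  ]
48 (np.int64(286), np.int64(337)) [0.6035 0.1938 0.11  ]
56 (np.int64(286), np.int64(336)) [0.6019 0.1877 0.11  ]
64 (np.int64(286), np.int64(336)) [0.6006 0.1814 0.11  ]
```

View pics/w1c.png

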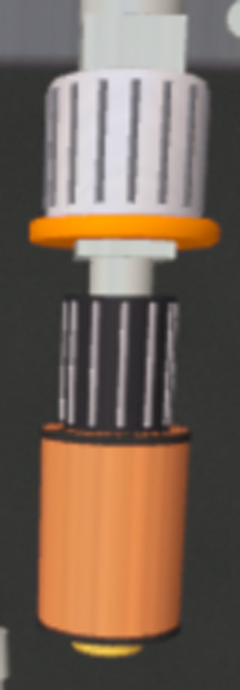

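Run:
```python
from h import *
go([0.6015,0.1895,.165],77.0)
```

```text
t 3.0 pos [0.5514 0.0847 0.301 ] F [-0.1  0.7  0.1] op 0.997 q [-0.06  0.09  1.57 -0.    1.48  0.16]
shift cm [11.32  2.63 13.59]
rot [-0.0006  0.0003  0.0087]
shift cm if turned first [11.34  2.52 13.6 ]
```

```bash
python3 -m inch '[{"delta_pos":[2.8,0.65,0],"rotation":[0,0,0.0087]},{"delta_pos":[2.8,0.65,2],"rotation":[0,0,0]},{"delta_pos":[2.8,0.65,3],"rotation":[0,0,0]},{"delta_pos":[2.9,0.6,3],"rotation":[0,0,0]},{"delta_pos":[0,0,3],"rotation":[0,0,0]},{"delta_pos":[0,0,2.6],"rotation":[0,0,0]},{"delta_pos":[0,0,0],"rotation":[0,0,0]}]'
python3 - <<'E'
from h import *
go([0.6015,0.1895,.165],77.0)
c=cam("wrist"); save(c,"w2.png")
np.save("w2.npy",c)
c=cam("top"); save(c,"t2.png",(100,90,240,200),5)
c=cam("side"); save(c,"s2.png",(50,100,280,290),3)
E
```

```text
time_s: 3.7
eef_pos: [0.5988, 0.1864, 0.1607]
eef_rot: [-0.002, 0.784, 0.621, -0.004]
wrist_force: [-0.9, -0.8, -0.1]
opening: 0.999
t 3.7 pos [0.5988 0.1864 0.1607] F [-0.9 -0.8 -0.1] op 0.999 q [ 0.11  0.37  1.52 -0.    1.26  0.34]
shift cm [ 0.36  0.19 -0.43]
rot [-0.0079  0.0033 -0.0036]
shift cm if turned first [ 0.36  0.19 -0.43]
```

View pics/w2.png

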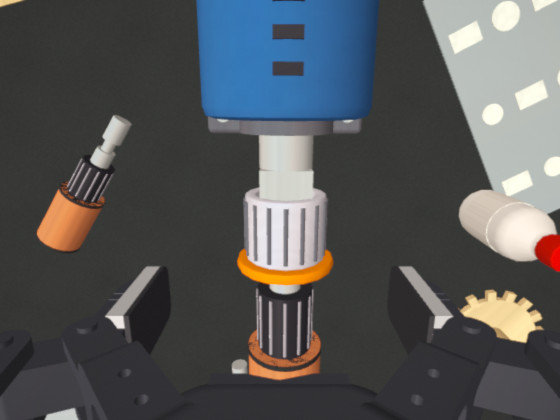

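View pics/s2.png

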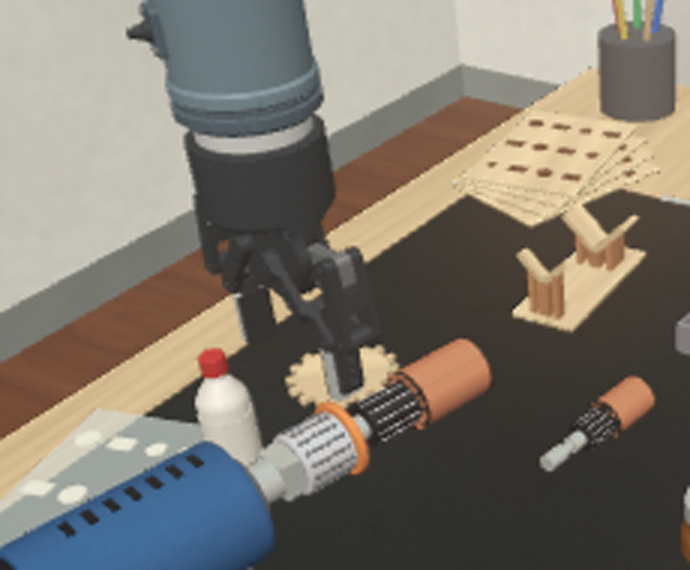

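Run:
```python
from h import *
np.set_printoptions(precision=4,suppress=True)
c=np.load("w2.npy",allow_pickle=True).item()
im=c["color"]; hsv=cv2.cvtColor(im,cv2.COLOR_RGB2HSV)
z=cv2.inRange(hsv,(10,216,120),(22,255,255)); z[:, :200]=0; z[:,350:]=0; z[300:]=0;z[:230]=0
ys,xs=np.where(z); l=onz(c,(xs.min()+xs.max())/2,ys[(xs==xs.min())|(xs==xs.max())].mean(),.11)
print("lip",xs.min(),xs.max(),ys[xs==xs.min()],ys[xs==xs.max()],l, "width",np.linalg.norm(onz(c,xs.min(),262,.11)-onz(c,xs.max(),262,.11)))
mb=cv2.inRange(hsv,(0,0,110),(179,70,255))
for r in (200,210,220,230,240):
    xs=np.where(mb[r,220:350])[0]+220; print(r,xs.min(),xs.max(),onz(c,(xs.min()+xs.max())/2,r,.11))
d=np.array([np.cos(np.radians(77)),np.sin(np.radians(77)),0])
print("grip from lip", l+d*.021)
go(l+d*.021+[0,0,-.02],77)
```

```text
lip 237 332 [260 261] [261 262 263 264] [0.5975 0.1689 0.11  ] width 0.05449597714842888
200 244 326 [0.606  0.2046 0.11  ]
210 244 324 [0.6042 0.1991 0.11  ]
220 244 324 [0.6029 0.1935 0.11  ]
230 244 324 [0.6016 0.1878 0.11  ]
240 246 323 [0.6005 0.1819 0.11  ]
grip from lip [0.6023 0.1894 0.11  ]
t 3.85 pos [0.6028 0.1871 0.167 ] F [ 0.5 -0.1  0.1] op 0.998 q [ 0.11  0.36  1.52 -0.    1.26  0.34]
shift cm [ 0.2  -0.12  7.7 ]
rot [ 0.002  -0.0005 -0.0037]
shift cm if turned first [ 0.21 -0.1   7.7 ]
```

```bash
python3 -m inch '[{"delta_pos":[0.2,-0.1,1],"rotation":[0,0,0]},{"delta_pos":[0,0,2],"rotation":[0,0,0]},{"delta_pos":[0,0,2],"rotation":[0,0,0]},{"delta_pos":[0,0,1.7],"rotation":[0,0,0]},{"delta_pos":[0,0,1],"rotation":[0,0,0]},{"delta_pos":[0,0,0],"rotation":[0,0,0]},{"delta_pos":[0,0,0],"rotation":[0,0,0]}]'
python3 -m inch '[{"delta_pos":[0,0,0],"rotation":[0,0,0]},{"delta_pos":[0,0,0],"rotation":[0,0,0]},{"delta_pos":[0,0,0],"rotation":[0,0,0]},{"delta_pos":[0,0,0],"rotation":[0,0,0]},{"delta_pos":[0,0,0],"rotation":[0,0,0]},{"delta_pos":[0,0,0],"rotation":[0,0,0]}]' 3.5
python3 - <<'E'
from h import *
go([0.6023,0.1894,.09],77.0)
c=cam("wrist"); save(c,"w3.png")
c=cam("side"); save(c,"s3.png",(50,100,280,290),3)
E
```

```text
time_s: 4.55
eef_pos: [0.6017, 0.1902, 0.0889]
eef_rot: [0.0, 0.783, 0.621, 0.0]
wrist_force: [-0.8, 0.9, 0.3]
opening: 1.0
time_s: 5.15
eef_pos: [0.6029, 0.1901, 0.0898]
eef_rot: [0.001, 0.783, 0.621, 0.002]
wrist_force: [3.0, -1.7, 5.7]
opening: 0.502
t 5.15 pos [0.6029 0.1901 0.0898] F [ 3.  -1.7  5.7] op 0.502 q [ 0.12  0.45  1.56 -0.    1.12  0.35]
shift cm [-0.08 -0.04 -0.02]
rot [ 0.0036 -0.001  -0.0028]
shift cm if turned first [-0.08 -0.04 -0.02]
```

View pics/w3.png

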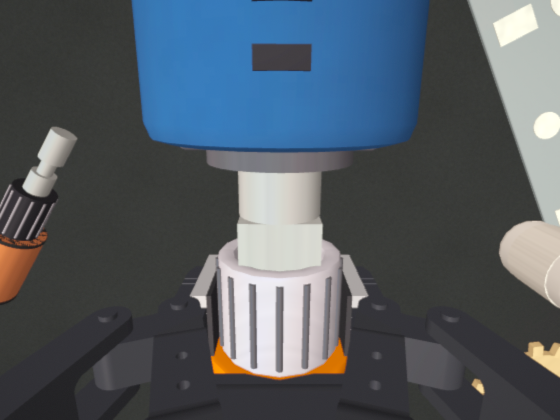

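View pics/s3.png

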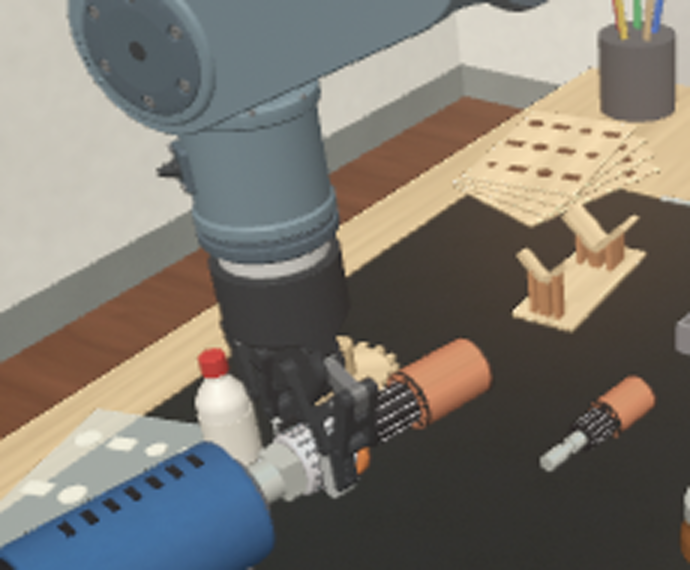

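```bash
python3 -m inch '[{"delta_pos":[0.2,0,0],"rotation":[0,0,0]},{"delta_pos":[0.3,0,0],"rotation":[0,0,0]},{"delta_pos":[0.3,0,0],"rotation":[0,0,0]},{"delta_pos":[0.3,0,0],"rotation":[0,0,0]},{"delta_pos":[0.3,0,0],"rotation":[0,0,0]},{"delta_pos":[0,0,0],"rotation":[0,0,0]},{"delta_pos":[0,0,0],"rotation":[0,0,0]},{"delta_pos":[0,0,0],"rotation":[0,0,0]},{"delta_pos":[0,0,0],"rotation":[0,0,0]},{"delta_pos":[0,0,0],"rotation":[0,0,0]}]'
python3 - <<'E'
from h import *
go([0.6023,0.1894,.09],77.0)
c=cam("wrist"); save(c,"w4.png")
c=cam("side"); save(c,"s4.png",(50,100,280,290),3)
c=cam("top"); save(c,"t4.png",(130,130,230,190),8)
E
```

```text
time_s: 6.25
eef_pos: [0.6058, 0.2023, 0.0897]
eef_rot: [0.002, 0.784, 0.621, 0.0]
wrist_force: [1.7, -5.7, 8.2]
opening: 0.498
t 6.25 pos [0.6058 0.2023 0.0897] F [ 1.7 -5.7  8.2] op 0.498 q [ 0.14  0.47  1.54 -0.    1.13  0.37]
shift cm [-1.34 -0.05 -0.03]
rot [ 0.003   0.0013 -0.0031]
shift cm if turned first [-1.34 -0.05 -0.03]
```

View pics/w4.png

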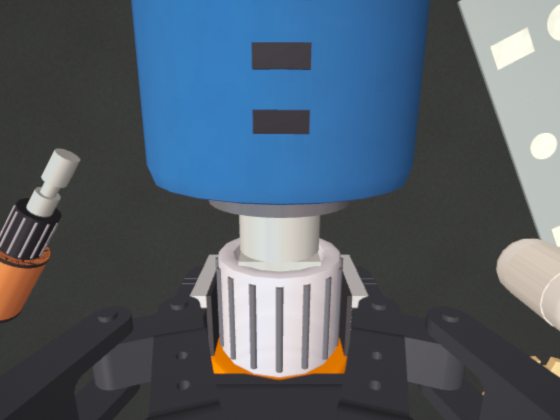

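View pics/s4.png

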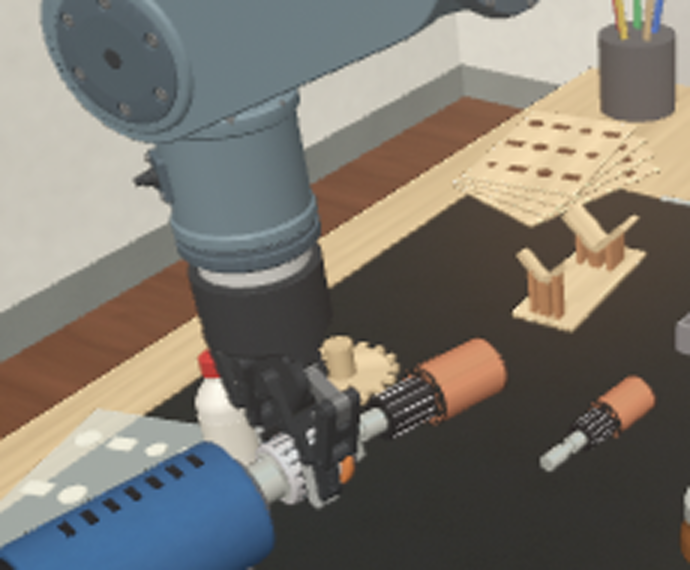

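View pics/t4.png

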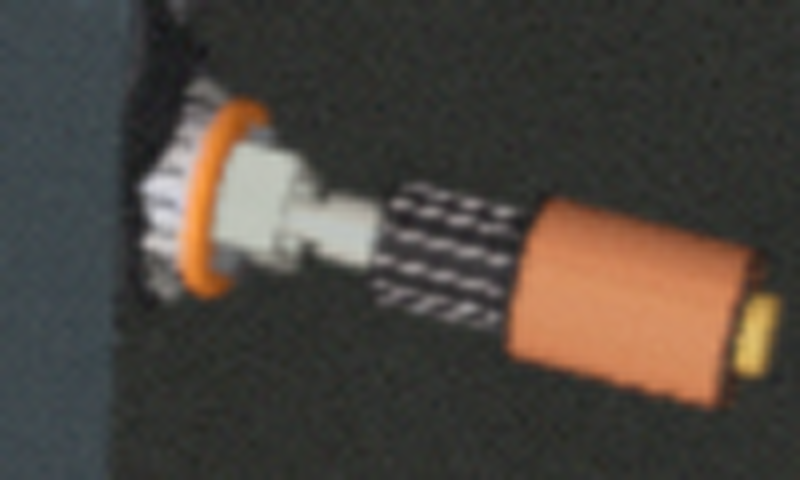

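```bash
python3 -m inch '[{"delta_pos":[0,0,0],"rotation":[0,0,0]},{"delta_pos":[0,0,0],"rotation":[0,0,0]},{"delta_pos":[0,0,0],"rotation":[0,0,0]},{"delta_pos":[0,0,0],"rotation":[0,0,0]},{"delta_pos":[0,0,0],"rotation":[0,0,0]}]' 8.5
python3 -m inch '[{"delta_pos":[0,0,-1],"rotation":[0,0,0]},{"delta_pos":[0,0,-2],"rotation":[0,0,0]},{"delta_pos":[0,0,-2.5],"rotation":[0,0,0]},{"delta_pos":[0,0,-2.5],"rotation":[0,0,0]},{"delta_pos":[-2,0,-1],"rotation":[0,0,0]},{"delta_pos":[-3,0,0],"rotation":[0,0,0]},{"delta_pos":[-2.5,0,0],"rotation":[0,0,0]},{"delta_pos":[0,0,0],"rotation":[0,0,0]},{"delta_pos":[0,0,0],"rotation":[0,0,0]},{"delta_pos":[0,0,0],"rotation":[0,0,0]}]'
python3 - <<'E'
from h import *
go([0.5863,0.1202,.09],77.0)
c=cam("wrist"); save(c,"w5.png"); np.save("w5.npy",c)
c=cam("side"); save(c,"s5.png",(110,160,250,270),5); np.save("s5.npy",c)
c=cam("top"); save(c,"t5.png",(130,130,230,190),8); np.save("t5.npy",c)
E
```

```text
time_s: 6.9
eef_pos: [0.6041, 0.204, 0.088]
eef_rot: [-0.0, 0.783, 0.622, -0.0]
wrist_force: [-0.2, 0.1, -0.4]
opening: 0.999
time_s: 7.9
eef_pos: [0.5877, 0.1315, 0.1787]
eef_rot: [0.0, 0.783, 0.622, 0.0]
wrist_force: [0.9, 0.5, 0.4]
opening: 0.996
t 7.9 pos [0.5877 0.1315 0.1787] F [0.9 0.5 0.4] op 0.996 q [0.02 0.29 1.59 0.   1.27 0.25]
shift cm [-1.13  0.12  8.87]
rot [ 0.0005 -0.0006 -0.0022]
shift cm if turned first [-1.13  0.12  8.87]
```

View pics/w5.png

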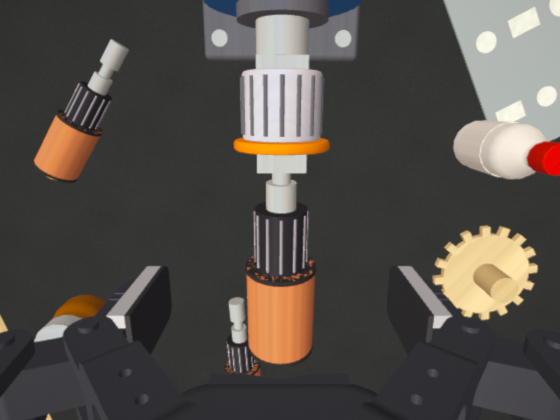

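View pics/s5.png

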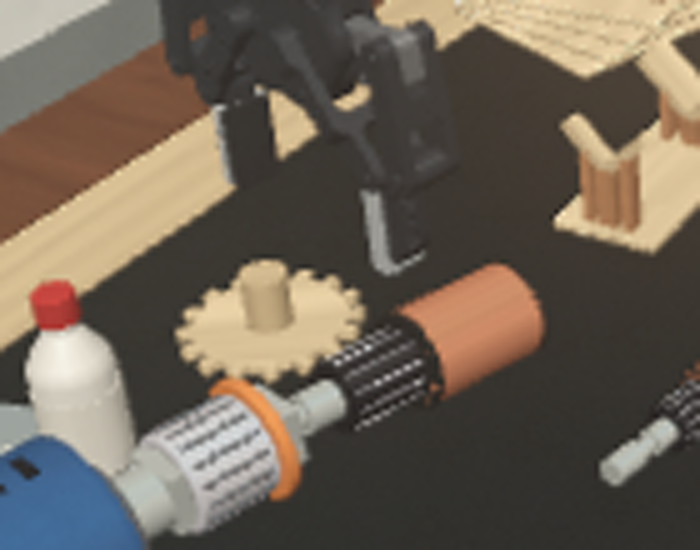

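View pics/t5.png

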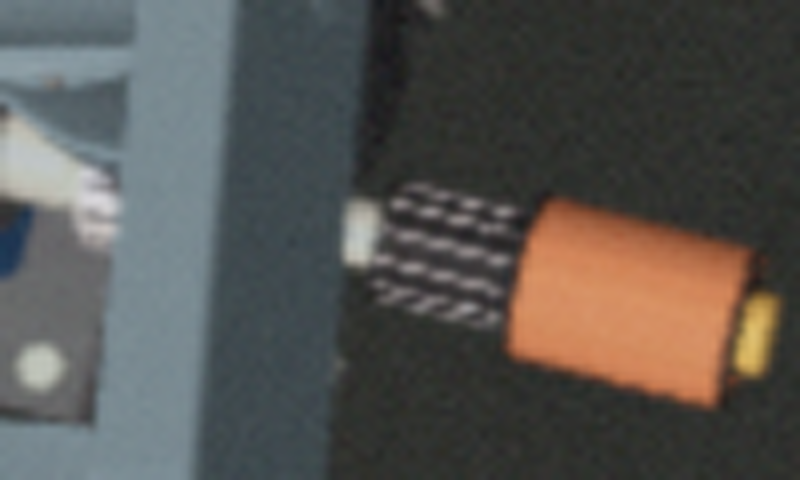

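Run:
```python
from h import *
np.set_printoptions(precision=4,suppress=True)
c=np.load("w5.npy",allow_pickle=True).item();s=np.load("s5.npy",allow_pickle=True).item();t=np.load("t5.npy",allow_pickle=True).item()
d=np.array([np.cos(np.radians(77)),np.sin(np.radians(77)),0])
m=np.array([.596,.1621,.11])
for z in (.11,.107):
  p=onz(c,281,237,z); print("hub",p,(p-m)@d)
lip=onz(c,281,145.5,.11); print("lip",lip,(lip-m)@d)
# triangulate hub ends & drum ends : top crop P, side crop S
P=lambda u,v:(130+u/8-.44,130+v/8-.44); S=lambda u,v:(110+u/5-.4,160+v/5-.4)
for nm,a,b in [("drum hub-end",(528,278),(422,348)),("drum far",(737,328),(522,302)),("hub shank end",(385,243),(346,389))]:
    q,e=tri(t,P(*a),s,S(*b)); print(nm,q,e,(q-m)@d,(q-m)@[-d[1],d[0],0])
```

```text
hub [0.587  0.1229 0.11  ] -0.04027190732584885
hub [0.5867 0.1218 0.107 ] -0.04136696171570527
lip [0.5995 0.1771 0.11  ] 0.015435567096024151
drum hub-end [0.5777 0.099  0.1117] 0.0015849261938588476 -0.06557173179053474 0.003609480531076522
drum far [0.5657 0.0434 0.1051] 0.0022796989170882436 -0.1225219510551967 0.0028368297812133877
hub shank end [0.5869 0.1376 0.1127] 0.0009240612659986344 -0.025909398073601406 0.0033185809724942303
```

```bash
python3 - <<'E'
from h import *
go([0.5866,0.1212,.089],77.0)
E
python3 -m inch '[{"delta_pos":[-1.0,0.1,1],"rotation":[0,0,0]},{"delta_pos":[0,0,2],"rotation":[0,0,0]},{"delta_pos":[0,0,2.5],"rotation":[0,0,0]},{"delta_pos":[0,0,2],"rotation":[0,0,0]},{"delta_pos":[0,0,1.4],"rotation":[0,0,0]},{"delta_pos":[0,0,0],"rotation":[0,0,0]},{"delta_pos":[0,0,0],"rotation":[0,0,0]}]'
python3 - <<'E'
from h import *
go([0.5866,0.1212,.089],77.0)
c=cam("wrist"); save(c,"w6.png"); np.save("w6.npy",c)
c=cam("side"); save(c,"s6.png",(110,160,250,270),5)
E
```

```text
t 8.05 pos [0.5874 0.1316 0.1783] F [-0.2 -0.2  0.4] op 0.996 q [0.02 0.29 1.59 0.   1.27 0.25]
shift cm [-1.04  0.16  8.93]
rot [-0.0001 -0.0002 -0.0015]
shift cm if turned first [-1.03  0.15  8.93]
time_s: 8.75
eef_pos: [0.5862, 0.1207, 0.0893]
eef_rot: [-0.0, 0.783, 0.622, -0.0]
wrist_force: [0.1, -0.2, 0.3]
opening: 0.999
t 8.75 pos [0.5862 0.1207 0.0893] F [ 0.1 -0.2  0.3] op 0.999 q [ 0.    0.39  1.65 -0.    1.1   0.23]
shift cm [0.06 0.03 0.03]
rot [-0.0002  0.0001 -0.0026]
shift cm if turned first [0.06 0.03 0.03]
```

View pics/w6.png

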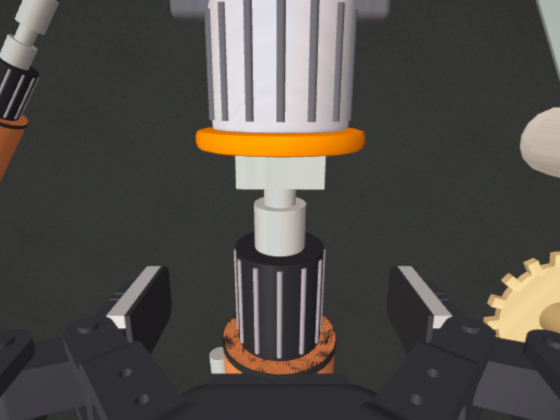

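View pics/s6.png

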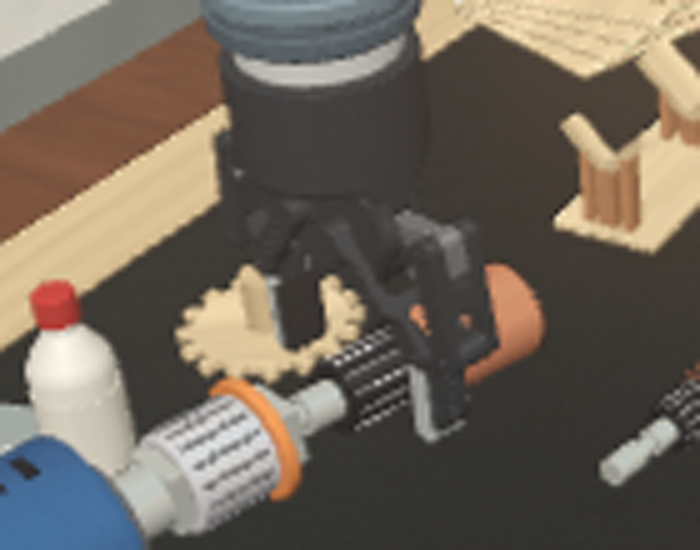

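Run:
```python
from h import *
np.set_printoptions(precision=4,suppress=True)
c=np.load("w6.npy",allow_pickle=True).item()
d=np.array([np.cos(np.radians(77)),np.sin(np.radians(77)),0]); n=np.array([-d[1],d[0],0])
m=np.array([.596,.1621,.11]); T=get_obs()["eef_pos"]
print("tcp",(T-m)@d,(T-m)@n)
for nm,u,v,z in [("lip front",280.5,141,.11),("hub shank end",279.5,246,.109),("hub drum end top",279,353,.109+.016),("hub drum end axis",279,330,.108),("shank shoulder",280,204,.109)]:
    p=onz(c,u,v,z);print(nm,p,(p-m)@d,(p-m)@n)
```

```text
tcp -0.04228343051839653 -0.000582046085841033
lip front [0.5998 0.1769 0.11  ] 0.0152528548286343 -0.00035022006276269895
hub shank end [0.5909 0.1404 0.109 ] -0.022282481274894617 6.208288037212318e-05
hub drum end top [0.5832 0.1083 0.125 ] -0.05526892762234405 0.0003386017309031418
hub drum end axis [0.5827 0.106  0.108 ] -0.057684640478882734 0.0003336908449641533
shank shoulder [0.5947 0.1556 0.109 ] -0.0065858860868028574 -0.00014758339190010597
```

```bash
python3 -m inch '[{"delta_pos":[0.1,0,0],"rotation":[0,0,0]},{"delta_pos":[0,0,0],"rotation":[0,0,0]},{"delta_pos":[0,0,0],"rotation":[0,0,0]},{"delta_pos":[0,0,0],"rotation":[0,0,0]},{"delta_pos":[0,0,0],"rotation":[0,0,0]},{"delta_pos":[0,0,0],"rotation":[0,0,0]},{"delta_pos":[0,0,0],"rotation":[0,0,0]}]' 2.2
python3 - <<'E'
from h import *
go([0.5866,0.1212,.089],77.0)
c=cam("wrist"); save(c,"w7.png"); np.save("w7.npy",c)
c=cam("side"); save(c,"s7.png",(110,160,250,270),5)
E
```

```text
time_s: 9.55
eef_pos: [0.5866, 0.1218, 0.0895]
eef_rot: [0.0, 0.783, 0.621, 0.0]
wrist_force: [0.8, -0.1, 1.9]
opening: 0.356
t 9.55 pos [0.5866 0.1218 0.0895] F [ 0.8 -0.1  1.9] op 0.356 q [0.01 0.39 1.65 0.   1.1  0.24]
shift cm [-0.06  0.02  0.05]
rot [ 0.0005 -0.0003 -0.0027]
shift cm if turned first [-0.06  0.01  0.05]
```

View pics/w7.png

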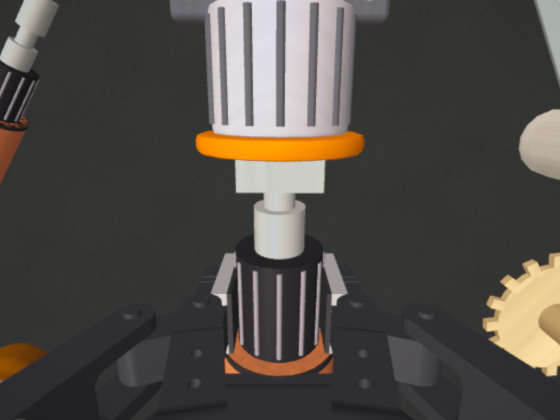

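View pics/s7.png

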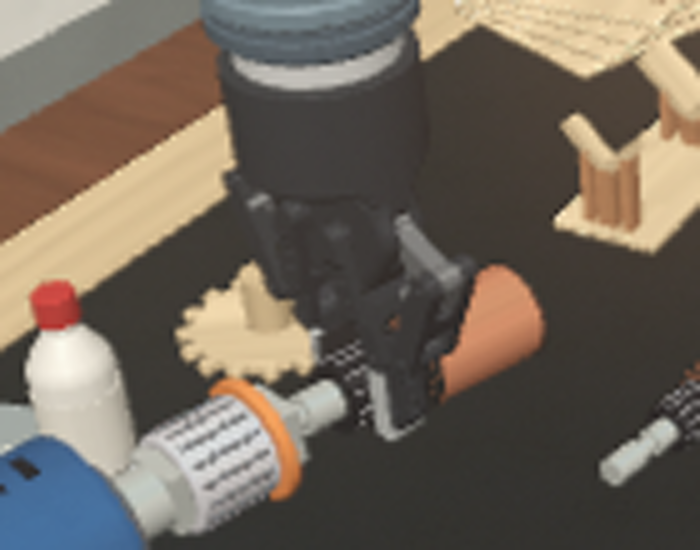

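```bash
python3 -m inch '[{"delta_pos":[-0.3,0,0],"rotation":[0,0,0]},{"delta_pos":[-0.5,0,0],"rotation":[0,0,0]},{"delta_pos":[-0.5,0,0],"rotation":[0,0,0]},{"delta_pos":[-0.5,0,0],"rotation":[0,0,0]},{"delta_pos":[-0.5,0,0],"rotation":[0,0,0]},{"delta_pos":[-0.7,0,0],"rotation":[0,0,0]},{"delta_pos":[-1,0,0],"rotation":[0,0,0]},{"delta_pos":[-1,0,0],"rotation":[0,0,0]},{"delta_pos":[0,0,0],"rotation":[0,0,0]},{"delta_pos":[0,0,0],"rotation":[0,0,0]}]'
python3 - <<'E'
from h import *
go([0.5866,0.1212,.089],77.0)
c=cam("wrist"); save(c,"w8.png"); np.save("w8.npy",c)
c=cam("side"); save(c,"s8.png",(110,160,250,270),5);np.save("s8.npy",c)
c=cam("top"); save(c,"t8.png",(130,120,250,200),6);np.save("t8.npy",c)
E
```

```text
time_s: 10.65
eef_pos: [0.5748, 0.0726, 0.0893]
eef_rot: [-0.0, 0.784, 0.621, -0.0]
wrist_force: [-0.3, -0.3, -1.3]
opening: 0.358
t 10.65 pos [0.5748 0.0726 0.0893] F [-0.3 -0.3 -1.3] op 0.358 q [-0.08  0.36  1.7   0.    1.08  0.15]
shift cm [5.   0.03 0.03]
rot [-0.0002 -0.0001 -0.0037]
shift cm if turned first [5.   0.05 0.03]
```

View pics/w8.png

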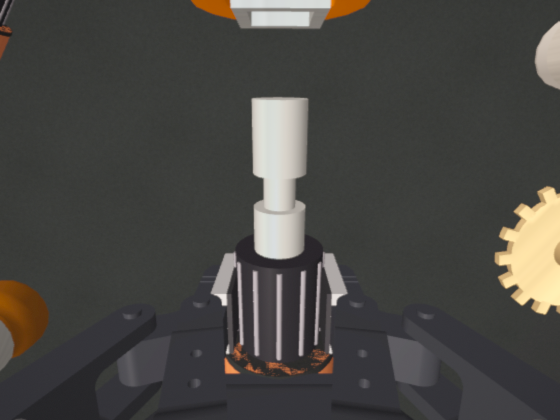

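View pics/s8.png

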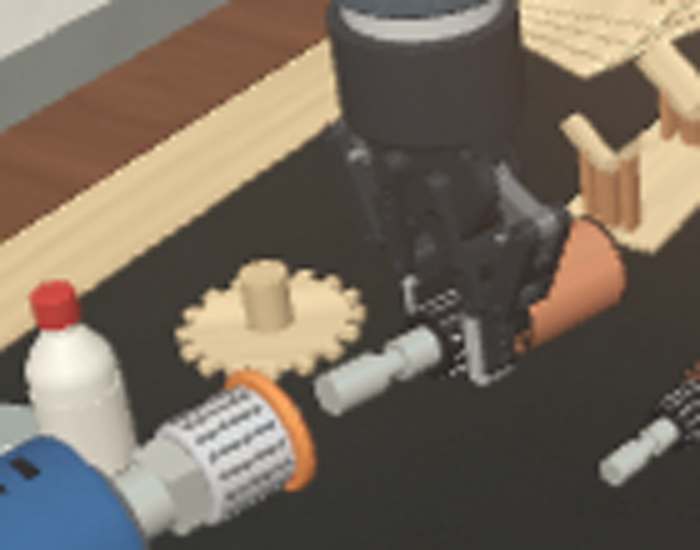

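View pics/t8.png

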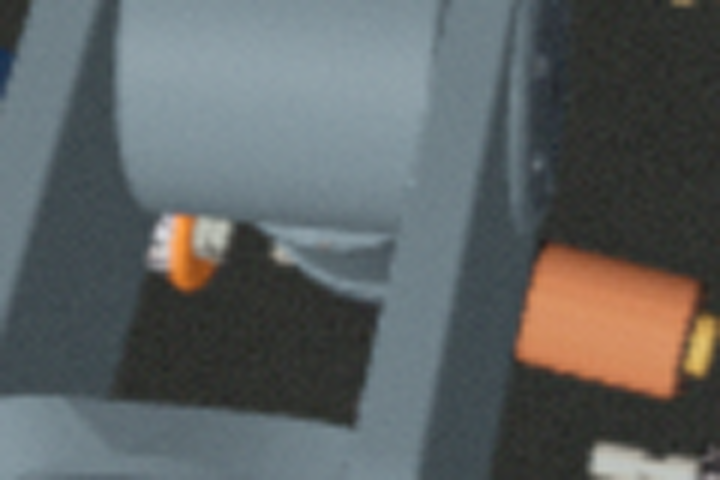

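Run:
```python
from h import *
np.set_printoptions(precision=4,suppress=True)
c=np.load("w8.npy",allow_pickle=True).item();s=np.load("s8.npy",allow_pickle=True).item();t=np.load("t8.npy",allow_pickle=True).item()
P=lambda u,v:(130+u/6-.42,120+v/6-.42); S=lambda u,v:(110+u/5-.4,160+v/5-.4)
o=get_obs(); Rm=q2R(o["eef_rot"])
def rep(nm,q,e): print(nm,q,"err",round(e,4),"tool",Rm.T@(q-o["eef_pos"])*1000)
save(s,"s8b.png",(165,200,240,245),10)
save(c,"w8b.png",(220,80,340,260),3)
```

```text
(no output)
```

View pics/s8b.png

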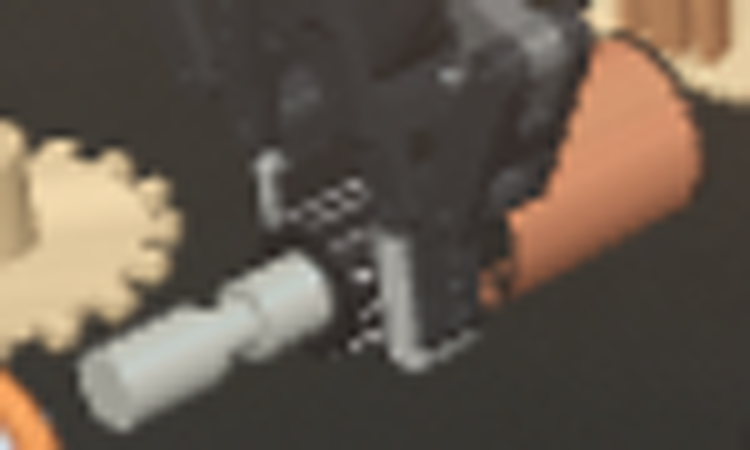

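View pics/w8b.png

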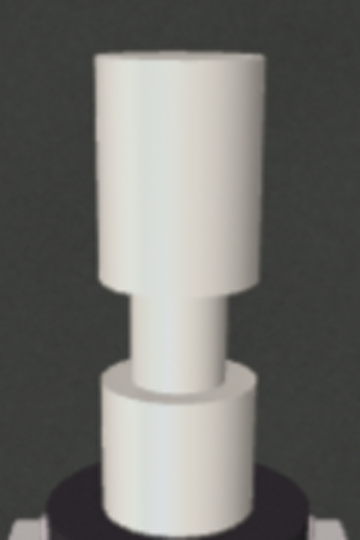

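Run:
```python
from h import *
np.set_printoptions(precision=2,suppress=True)
c=np.load("w8.npy",allow_pickle=True).item();s=np.load("s8.npy",allow_pickle=True).item();t=np.load("t8.npy",allow_pickle=True).item()
o=get_obs(); Rm=q2R(o["eef_rot"])
for pd in (0,2,4,6):
  p=np.radians(pd)
  for hx in (0,.002):
    f=lambda x: o["eef_pos"]+Rm@(np.array([hx,0,-.0187])+x*np.array([np.cos(p),0,-np.sin(p)]))
    a,b,h=f(.071),f(-.081),f(.019)
    S=lambda q:(np.array(proj(s,q))-[165,200]+.45)*10
    T=lambda q:(np.array(proj(t,q))-[130,120]+.42)*6
    W=lambda q:np.array(proj(c,q))
    e=f(.071)+Rm@[0,.009,0]; e2=f(.071)-Rm@[0,.009,0]
    print(pd,hx,"side",S(a),S(h),S(b),"wrist",W(a),W(h),"w",W(e)[0]-W(e2)[0],"top far",T(b),T(f(-.087)))
```

```text
0 0 side [112.11 403.04] [307.2  290.08] [641.74  96.39] wrist [278.9   97.17] [279.09 246.45] w 55.26500112934448 top far [689.29 333.74] [705.53 337.68]
0 0.002 side [104.29 407.57] [299.98 294.26] [635.52  99.99] wrist [278.89  90.73] [279.08 241.3 ] w 55.51599421049343 top far [683.88 332.43] [700.12 336.37]
2 0 side [110.7  393.47] [306.92 287.58] [642.29 106.6 ] wrist [278.91  97.14] [279.09 247.16] w 56.38605212012183 top far [689.75 335.1 ] [705.98 339.12]
2 0.002 side [102.85 398.  ] [299.7  291.76] [636.08 110.21] wrist [278.9   90.56] [279.08 241.98] w 56.64735534670751 top far [684.35 333.79] [700.58 337.81]
4 0 side [109.62 383.7 ] [306.72 285.03] [642.53 116.94] wrist [278.91  97.39] [279.09 247.93] w 57.540356795513645 top far [689.94 336.38] [706.15 340.49]
4 0.002 side [101.76 388.21] [299.5  289.21] [636.33 120.56] wrist [278.9   90.68] [279.08 242.73] w 57.812493862298794 top far [684.55 335.07] [700.76 339.18]
6 0 side [108.88 373.72] [306.61 282.44] [642.47 127.4 ] wrist [278.91  97.95] [279.09 248.77] w 58.72769586095612 top far [689.86 337.58] [706.02 341.77]
6 0.002 side [101.01 378.22] [299.38 286.61] [636.28 131.03] wrist [278.9  91.1] [279.08 243.55] w 59.01120751019042 top far [684.49 336.28] [700.65 340.47]
```

```bash
python3 -m inch '[{"delta_pos":[0,0,-1],"rotation":[0,0,0]},{"delta_pos":[-1,0,-2],"rotation":[0,0,0]},{"delta_pos":[-1,0,-3],"rotation":[0,0,0]},{"delta_pos":[-1,0,-3],"rotation":[0,0,0]},{"delta_pos":[-1,0,-3],"rotation":[0,0,-0.07]},{"delta_pos":[-1,0,-3],"rotation":[0,0,-0.07]},{"delta_pos":[-1,0,-2],"rotation":[0,0,-0.07]},{"delta_pos":[-1,0,-1],"rotation":[0,0,-0.071]},{"delta_pos":[0,0,0],"rotation":[0,0,0]}]'
python3 - <<'E'
from h import *
go([0.596,-.328,.27],92.9)
E
```

```text
time_s: 11.7
eef_pos: [0.5643, 0.0034, 0.2723]
eef_rot: [0.002, 0.689, 0.725, 0.001]
wrist_force: [-0.1, 0.1, -2.3]
opening: 0.356
t 11.7 pos [0.5643 0.0034 0.2723] F [-0.1  0.1 -2.3] op 0.356 q [-0.2   0.12  1.59 -0.    1.42 -0.26]
shift cm [-33.26   1.46   0.29]
rot [0.0046 0.0015 0.0007]
shift cm if turned first [-33.26   1.49   0.23]
```

```bash
python3 -m inch '[{"delta_pos":[-2,0.1,0],"rotation":[0,0,0]},{"delta_pos":[-4,0.2,0],"rotation":[0,0,0]},{"delta_pos":[-4,0.2,0],"rotation":[0,0,0]},{"delta_pos":[-4,0.2,0],"rotation":[0,0,0]},{"delta_pos":[-4,0.2,0],"rotation":[0,0,0]},{"delta_pos":[-4,0.2,0],"rotation":[0,0,0]},{"delta_pos":[-4,0.2,0],"rotation":[0,0,0]},{"delta_pos":[-4,0.2,0],"rotation":[0,0,0]},{"delta_pos":[-3,0.1,0],"rotation":[0,0,0]},{"delta_pos":[0,0,0],"rotation":[0,0,0]}]'
python3 -m inch '[{"delta_pos":[0,0,0],"rotation":[0,0,0]},{"delta_pos":[0,0,0],"rotation":[0,0,0]}]'
python3 - <<'E'
from h import *
go([0.596,-.328,.27],92.9)
c=cam("wrist"); save(c,"w9.png"); np.save("w9.npy",c)
c=cam("side"); save(c,"s9.png"); np.save("s9.npy",c)
c=cam("top"); save(c,"t9.png",(290,110,390,175),8);np.save("t9.npy",c)
E
```

```text
time_s: 12.7
eef_pos: [0.5954, -0.3278, 0.2676]
eef_rot: [-0.001, 0.691, 0.723, -0.001]
wrist_force: [0.0, 0.4, -2.3]
opening: 0.352
time_s: 12.9
eef_pos: [0.5962, -0.3228, 0.2687]
eef_rot: [-0.001, 0.689, 0.725, 0.0]
wrist_force: [-0.9, 0.8, -2.6]
opening: 0.354
t 12.9 pos [ 0.5962 -0.3228  0.2687] F [-0.9  0.8 -2.6] op 0.354 q [-0.67  0.38  1.28  0.    1.48 -0.72]
shift cm [-0.52 -0.05 -0.13]
rot [-0.0008 -0.0014  0.0012]
shift cm if turned first [-0.52 -0.05 -0.13]
```

View pics/w9.png

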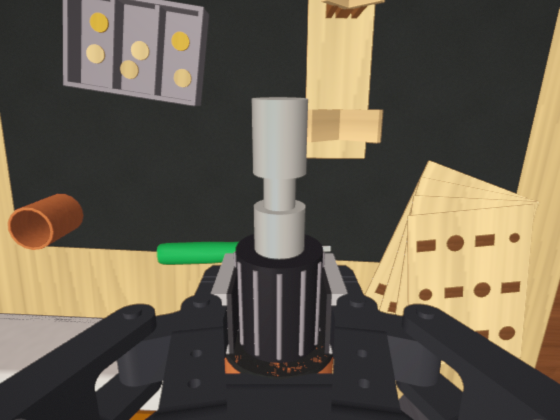

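View pics/s9.png

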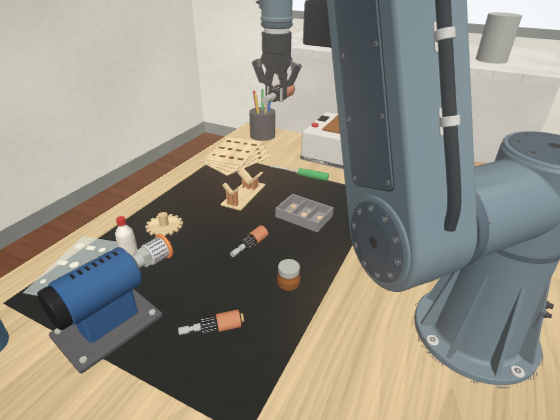

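```bash
python3 -m inch '[{"delta_pos":[2,-1,0],"rotation":[0,0,0]},{"delta_pos":[3,-1,0],"rotation":[0,0,0]},{"delta_pos":[2,0,0],"rotation":[0,0,0]},{"delta_pos":[0,0,0],"rotation":[0,0,0]},{"delta_pos":[0,0,0],"rotation":[0,0,0]},{"delta_pos":[0,0,0],"rotation":[0,0,0]},{"delta_pos":[0,0,0],"rotation":[0,0,0]}]'
python3 - <<'E'
from h import *
go([0.596,-.328,.27],92.9)
c=cam("wrist"); save(c,"w10.png",(220,0,500,210),2.8); np.save("w10.npy",c)
E
```

```text
time_s: 13.75
eef_pos: [0.5727, -0.2563, 0.2692]
eef_rot: [0.0, 0.689, 0.725, -0.0]
wrist_force: [-1.2, -0.4, -2.0]
opening: 0.355
t 13.75 pos [ 0.5727 -0.2563  0.2692] F [-1.2 -0.4 -2. ] op 0.355 q [-0.61  0.27  1.43 -0.    1.45 -0.66]
shift cm [-7.28  1.96 -0.08]
rot [0.     0.0003 0.0002]
shift cm if turned first [-7.28  1.96 -0.08]
```

View pics/w10.png

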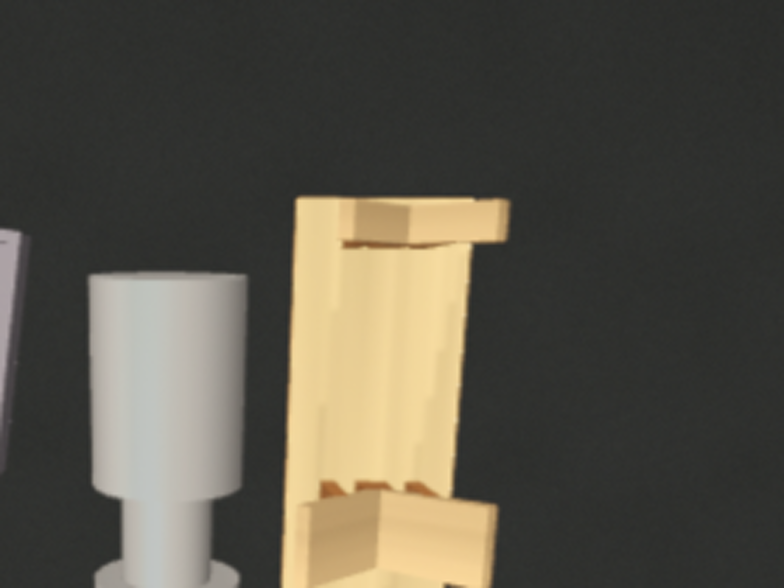

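View pics/t9.png

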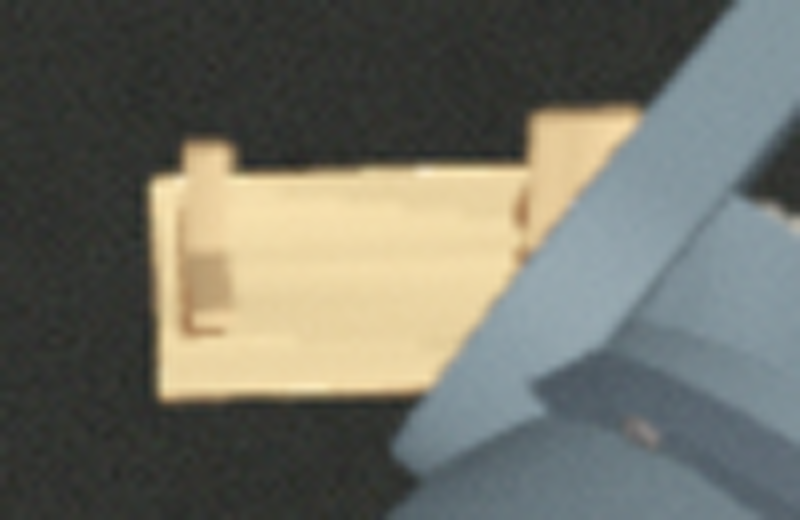

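Run:
```python
from h import *
np.set_printoptions(precision=4,suppress=True)
c=np.load("w10.npy",allow_pickle=True).item()
t=np.load("t9.npy",allow_pickle=True).item()
P=lambda u,v:(220+u/2.8-.32,v/2.8-.32); Q=lambda u,v:(290+u/8-.44,110+v/8-.44)
pts={"base FL":((295,198),.006),"base left near":((282,588),.006),"base right a":((472,240),.006),"base right b":((453,495),.006),
"nar tipL near":((343,241),.07),"nar tipR near":((507,242),.07),"nar tipR far":((507,199),.07),
"nar valley far":((410,205),.047),"nar valley near":((410,243),.047),
"wide tipL far":((297,507),.06),"wide tipR far":((497,505),.06),"wide valley far":((380,487),.029),"wide valley near":((377,570),.029)}
a=np.radians(92.9); d=np.array([np.cos(a),np.sin(a),0]); n=np.array([-d[1],d[0],0]); o=np.array([.651,-.2284,0])
for k,(p,z) in pts.items():
    q=onz(c,*P(*p),z); print(k,q,"along",round((q-o)@d*1000,1),"across",round((q-o)@n*1000,1))
print("top")
for k,(p,z) in {"nar top far L":((184,140),.07),"nar top far R":((236,140),.07),"wide top L":((530,106),.06),"wide R":((646,106),.06),"nar bottom tip":((185,333),.07),"wide valley L":((528,256),.029),"nar valley":((188,252),.047),"base L":((150,178),.006),"base L2":((160,402),.006)}.items():
    q=onz(t,*Q(*p),z); print(k,q,"along",round((q-o)@d*1000,1),"across",round((q-o)@n*1000,1))
```

```text
base FL [ 0.6157 -0.1494  0.006 ] along 80.7 across 31.3
base left near [ 0.6231 -0.3001  0.006 ] along -70.2 across 31.5
base right a [ 0.6834 -0.1608  0.006 ] along 65.8 across -35.8
base right b [ 0.6885 -0.2579  0.006 ] along -31.4 across -36.0
nar tipL near [ 0.6246 -0.1674  0.07  ] along 62.3 across 23.2
nar tipR near [ 0.6766 -0.165   0.07  ] along 62.0 across -28.8
nar tipR far [ 0.6748 -0.1523  0.07  ] along 74.8 across -27.6
nar valley far [ 0.6497 -0.1535  0.047 ] along 74.9 across -2.5
nar valley near [ 0.6511 -0.1655  0.047 ] along 62.8 across -3.2
wide tipL far [ 0.6188 -0.2555  0.06  ] along -25.5 across 33.5
wide tipR far [ 0.6885 -0.2513  0.06  ] along -24.7 across -36.3
wide valley far [ 0.6538 -0.2523  0.029 ] along -24.0 across -1.6
wide valley near [ 0.6561 -0.2846  0.029 ] along -56.4 across -2.3
top
nar top far L [ 0.6747 -0.1534  0.07  ] along 73.7 across -27.5
nar top far R [ 0.6749 -0.1681  0.07  ] along 59.1 across -26.9
wide top L [ 0.6885 -0.2521  0.06  ] along -25.6 across -36.3
wide R [ 0.6889 -0.2851  0.06  ] along -58.5 across -35.0
nar bottom tip [ 0.6195 -0.154   0.07  ] along 75.9 across 27.7
wide valley L [ 0.6526 -0.2555  0.029 ] along -27.2 across -0.3
nar valley [ 0.6483 -0.1559  0.047 ] along 72.5 across -0.9
base L [ 0.6806 -0.1467  0.006 ] along 80.1 across -33.7
base L2 [ 0.6131 -0.15    0.006 ] along 80.2 across 33.8
```

```bash
python3 -m inch '[{"delta_pos":[1,2,0],"rotation":[0,-0.025,0.002]},{"delta_pos":[1.4,3,0],"rotation":[0,-0.025,0]},{"delta_pos":[1.5,2.9,2],"rotation":[0,0,0]},{"delta_pos":[0,0,3],"rotation":[0,0,0]},{"delta_pos":[0,0,3],"rotation":[0,0,0]},{"delta_pos":[0,0,3],"rotation":[0,0,0]},{"delta_pos":[0,0,2],"rotation":[0,0,0]},{"delta_pos":[0,0,0],"rotation":[0,0,0]},{"delta_pos":[0,0,0],"rotation":[0,0,0]}]'
cat >> h.py <<'E'
def goh(p):
    o=get_obs(); Rm=q2R(o["eef_rot"]); h=o["eef_pos"]+Rm@np.array([-.0005,0,-.0187])
    print("t",round(o["time_s"],2),"hub",np.round(h,4),"F",np.round(o["wrist_force"],1),"op",round(o["opening"],3),"toolx",np.round(Rm[:,0],3),"shift cm",np.round(Rm.T@(np.asarray(p)-h)*100,2))
E
python3 - <<'E'
from h import *
goh([0.6523,-.2193,.06])
c=cam("wrist"); save(c,"w11.png"); np.save("w11.npy",c)
c=cam("side"); save(c,"s11.png",(190,130,330,230),5); np.save("s11.npy",c)
c=cam("top"); save(c,"t11.png",(290,110,390,175),8);np.save("t11.npy",c)
E
```

```text
time_s: 14.7
eef_pos: [0.6499, -0.2196, 0.1383]
eef_rot: [0.018, 0.689, 0.724, -0.017]
wrist_force: [0.4, 0.5, -1.3]
opening: 0.355
t 14.7 hub [ 0.6499 -0.2192  0.157 ] F [ 0.4  0.5 -1.3] op 0.355 toolx [-0.049  0.998 -0.05 ] shift cm [0.46 0.25 9.69]
```

View pics/w11.png

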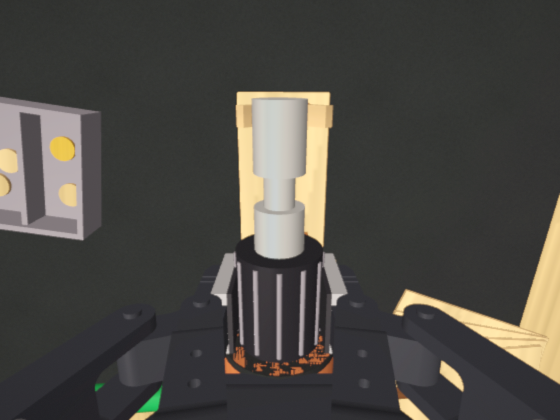

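View pics/s11.png

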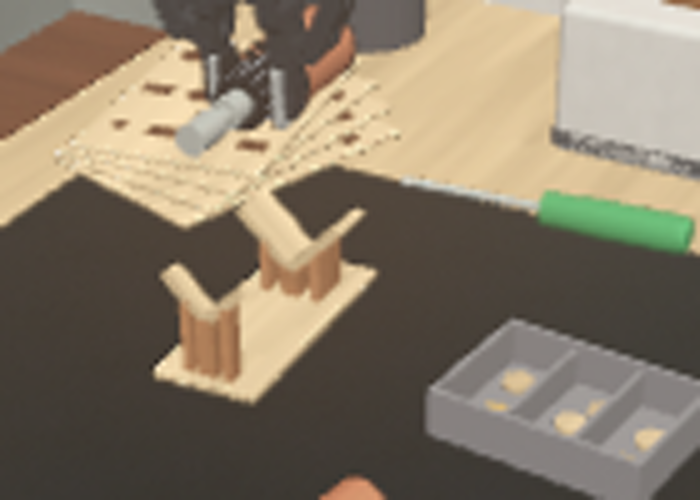

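```bash
python3 -m inch '[{"delta_pos":[0.05,0.1,1],"rotation":[0,0,0]},{"delta_pos":[0.1,0.15,2],"rotation":[0,0,0]},{"delta_pos":[0.1,0,2],"rotation":[0,0,0]},{"delta_pos":[0.1,0,2],"rotation":[0,0,0]},{"delta_pos":[0,0,0],"rotation":[0,0,0]},{"delta_pos":[0,0,0],"rotation":[0,0,0]},{"delta_pos":[0,0,0],"rotation":[0,0,0]}]'
python3 - <<'E'
from h import *
goh([0.6523,-.2193,.06])
c=cam("wrist"); save(c,"w12.png"); np.save("w12.npy",c)
c=cam("side"); save(c,"s12.png",(190,130,330,230),5); np.save("s12.npy",c)
E
```

```text
time_s: 15.55
eef_pos: [0.6534, -0.2195, 0.0699]
eef_rot: [0.019, 0.689, 0.724, -0.017]
wrist_force: [-0.0, -0.7, -1.7]
opening: 0.355
t 15.55 hub [ 0.6533 -0.2191  0.0886] F [-0.  -0.7 -1.7] op 0.355 toolx [-0.049  0.997 -0.051] shift cm [ 0.13 -0.11  2.86]
```

View pics/w12.png

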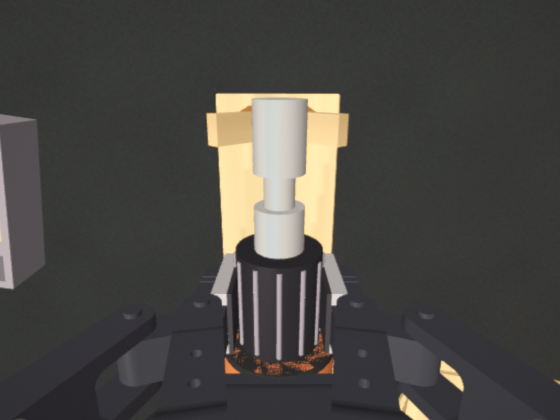

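View pics/s12.png

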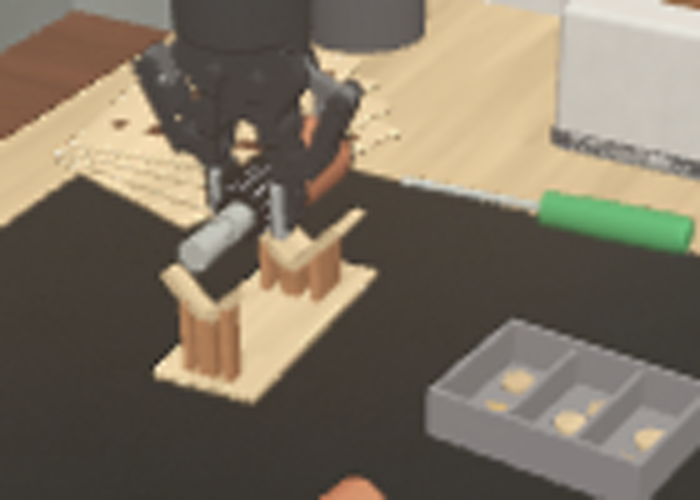

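```bash
python3 -m inch '[{"delta_pos":[0.05,-0.07,0.8],"rotation":[0,0,0]},{"delta_pos":[0.05,0,0.8],"rotation":[0,0,0]},{"delta_pos":[0,0,0.5],"rotation":[0,0,0]},{"delta_pos":[0,0,0.2],"rotation":[0,0,0]},{"delta_pos":[0,0,0],"rotation":[0,0,0]},{"delta_pos":[0,0,0],"rotation":[0,0,0]},{"delta_pos":[0,0,0],"rotation":[0,0,0]}]'
python3 - <<'E'
from h import *
goh([0.6523,-.2193,.06])
c=cam("wrist"); save(c,"w13.png",(180,60,380,270),3); np.save("w13.npy",c)
c=cam("side"); save(c,"s13.png",(200,150,280,220),8); np.save("s13.npy",c)
E
```

```text
time_s: 16.35
eef_pos: [0.6518, -0.2193, 0.0454]
eef_rot: [0.018, 0.689, 0.724, -0.017]
wrist_force: [1.8, -0.3, -1.1]
opening: 0.359
t 16.35 hub [ 0.6518 -0.2189  0.0641] F [ 1.8 -0.3 -1.1] op 0.359 toolx [-0.049  0.998 -0.05 ] shift cm [-0.02  0.05  0.41]
```

View pics/w13.png

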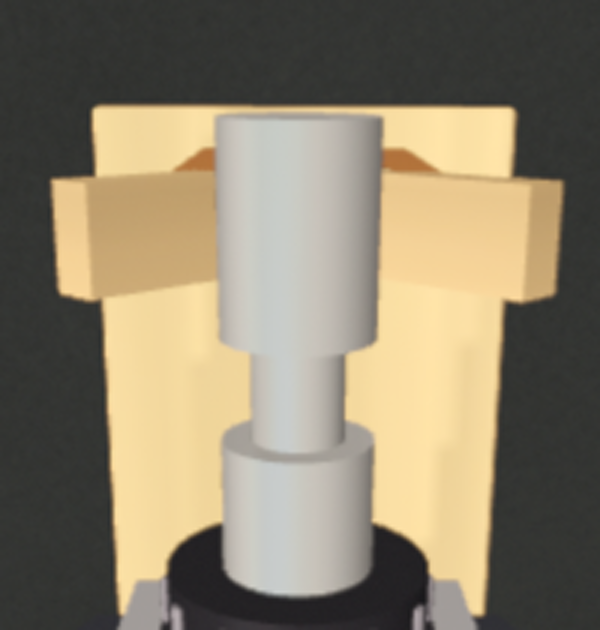

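View pics/s13.png

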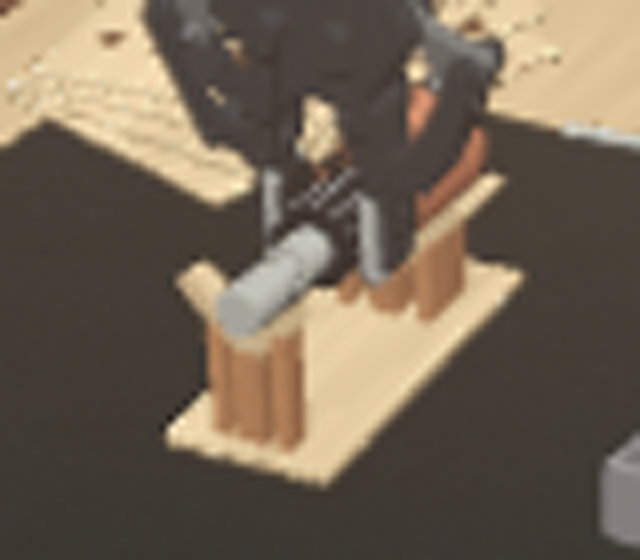

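```bash
python3 -m inch '[{"delta_pos":[0,0.08,0.1],"rotation":[0,0,0]},{"delta_pos":[0,0,0.1],"rotation":[0,0,0]},{"delta_pos":[0,0,0.1],"rotation":[0,0,0]},{"delta_pos":[0,0,0],"rotation":[0,0,0]},{"delta_pos":[0,0,0],"rotation":[0,0,0]},{"delta_pos":[0,0,0],"rotation":[0,0,0]}]'
python3 - <<'E'
from h import *
goh([0.6523,-.2193,.06]); print(get_obs()["torque"])
c=cam("wrist"); save(c,"w14.png",(180,60,380,270),3); np.save("w14.npy",c)
c=cam("side"); save(c,"s14.png",(200,150,280,220),8); np.save("s14.npy",c)
E
```

```text
time_s: 17.05
eef_pos: [0.6527, -0.2193, 0.0436]
eef_rot: [0.018, 0.689, 0.724, -0.017]
wrist_force: [-3.5, 1.9, 7.4]
opening: 0.352
t 17.05 hub [ 0.6526 -0.2189  0.0623] F [-3.5  1.9  7.4] op 0.352 toolx [-0.05   0.998 -0.05 ] shift cm [-0.03 -0.04  0.23]
[ 0.19187654  0.47235435 -0.03685802]
```

View pics/w14.png

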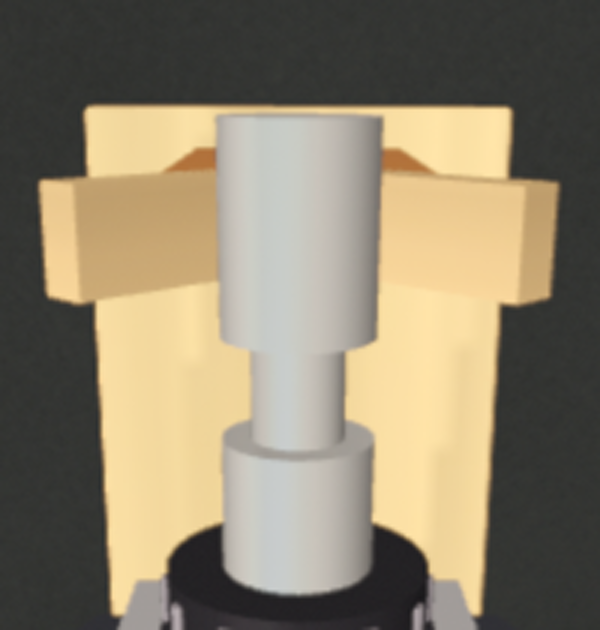

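View pics/s14.png

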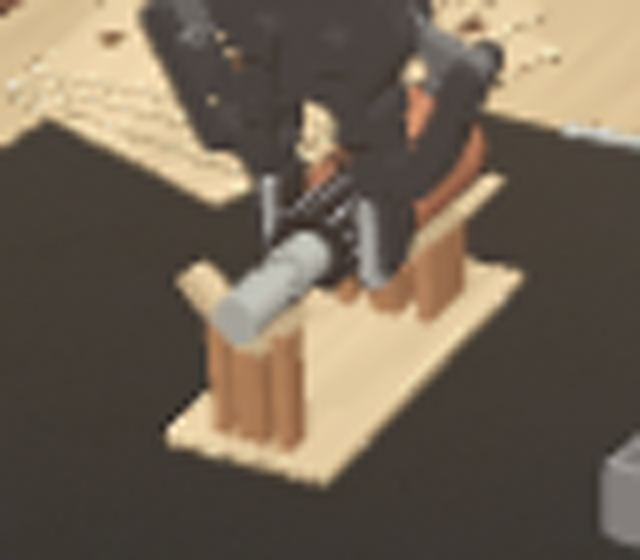

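```bash
python3 -m inch '[{"delta_pos":[0,-0.04,0.05],"rotation":[0,0,0]},{"delta_pos":[0,0,0.05],"rotation":[0,0,0]},{"delta_pos":[0,0,0],"rotation":[0,0,0]},{"delta_pos":[0,0,0],"rotation":[0,0,0]}]'
python3 - <<'E'
from h import *
goh([0.6523,-.2193,.06]); print(get_obs()["torque"])
c=cam("wrist"); save(c,"w15.png",(180,60,380,270),3)
E
```

```text
time_s: 17.55
eef_pos: [0.6527, -0.2193, 0.0435]
eef_rot: [0.019, 0.689, 0.724, -0.017]
wrist_force: [-3.9, 4.0, 11.9]
opening: 0.354
t 17.55 hub [ 0.6527 -0.2189  0.0622] F [-3.9  4.  11.9] op 0.354 toolx [-0.05   0.997 -0.051] shift cm [-0.03 -0.04  0.23]
[ 0.33782131  0.66020387 -0.01215269]
```

View pics/w15.png

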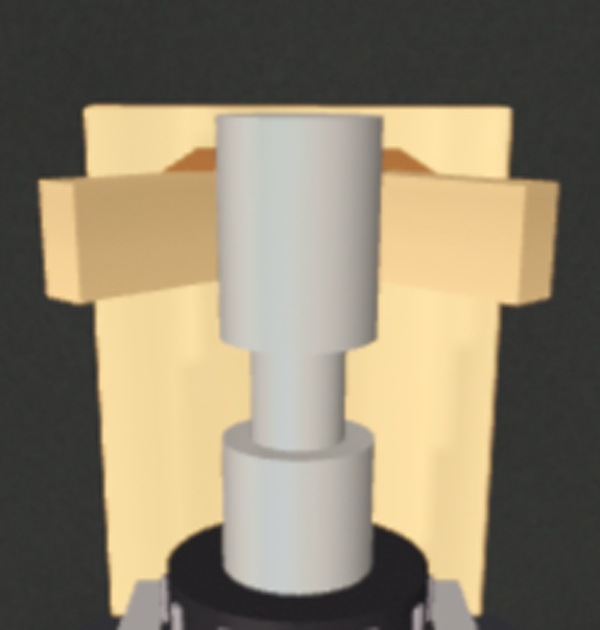

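```bash
python3 -m inch '[{"delta_pos":[0,0,0],"rotation":[0,0,0]},{"delta_pos":[0,0,0],"rotation":[0,0,0]},{"delta_pos":[0,0,0],"rotation":[0,0,0]},{"delta_pos":[0,0,0],"rotation":[0,0,0]},{"delta_pos":[0,0,0],"rotation":[0,0,0]},{"delta_pos":[0,0,0],"rotation":[0,0,0]}]' 8.5
python3 - <<'E'
from h import *
goh([0.6523,-.2193,.06])
c=cam("wrist"); save(c,"w16.png")
c=cam("side"); save(c,"s16.png",(200,150,280,220),8)
E
```

```text
time_s: 18.2
eef_pos: [0.652, -0.2194, 0.041]
eef_rot: [0.018, 0.689, 0.724, -0.017]
wrist_force: [-0.1, 0.7, 0.1]
opening: 0.996
t 18.2 hub [ 0.6519 -0.219   0.0597] F [-0.1  0.7  0.1] op 0.996 toolx [-0.049  0.998 -0.05 ] shift cm [-0.03  0.03 -0.02]
```

View pics/w16.png

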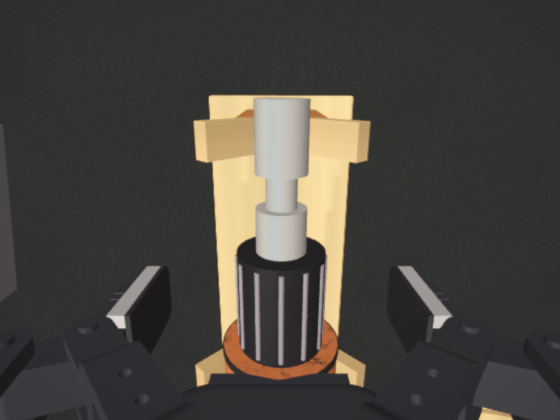

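View pics/s16.png

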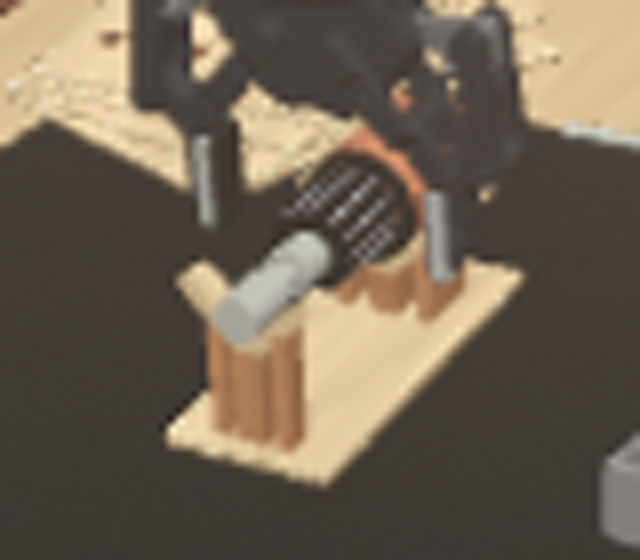

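```bash
python3 -m inch '[{"delta_pos":[-0.05,0,-1],"rotation":[0,0,0]},{"delta_pos":[-0.1,0,-2],"rotation":[0,0,0]},{"delta_pos":[-0.1,0,-3],"rotation":[0,0,0]},{"delta_pos":[-0.15,0,-3],"rotation":[0,0,0]},{"delta_pos":[-0.15,0,-4],"rotation":[0,0,0]},{"delta_pos":[-1,0,-4],"rotation":[0,0,0]},{"delta_pos":[-3,0,-3],"rotation":[0,0,0]},{"delta_pos":[-4,0,0],"rotation":[0,0,0]},{"delta_pos":[-3,0,0],"rotation":[0,0,0]},{"delta_pos":[0,0,0],"rotation":[0,0,0]}]'
python3 -m inch '[{"delta_pos":[0,0,0],"rotation":[0,0,0]},{"delta_pos":[0,0,0],"rotation":[0,0,0]}]'
python3 - <<'E'
from h import *
goh([0.6523,-.2193,.06])
c=cam("wrist"); save(c,"w17.png"); np.save("w17.npy",c)
c=cam("side"); save(c,"s17.png",(110,130,330,290),3.5); np.save("s17.npy",c)
c=cam("top"); save(c,"t17.png"); np.save("t17.npy",c)
E
```

```text
time_s: 19.3
eef_pos: [0.6566, -0.3292, 0.2481]
eef_rot: [0.019, 0.691, 0.723, -0.018]
wrist_force: [-0.5, 0.1, 0.4]
opening: 0.992
time_s: 19.5
eef_pos: [0.6573, -0.3236, 0.2468]
eef_rot: [0.018, 0.689, 0.724, -0.017]
wrist_force: [-0.9, -0.5, -0.1]
opening: 0.994
t 19.5 hub [ 0.6572 -0.3232  0.2655] F [-0.9 -0.5 -0.1] op 0.994 toolx [-0.05   0.998 -0.049] shift cm [11.4   0.03 20.01]
```

View pics/w17.png

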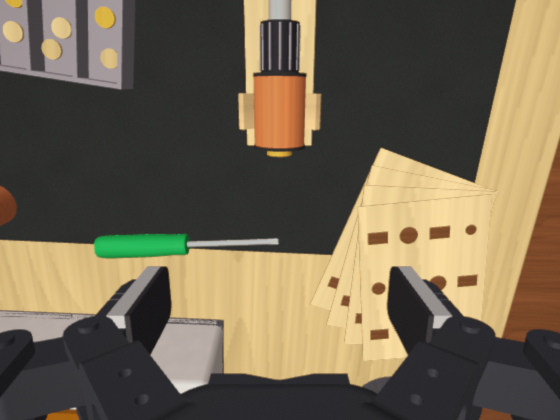

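View pics/s17.png

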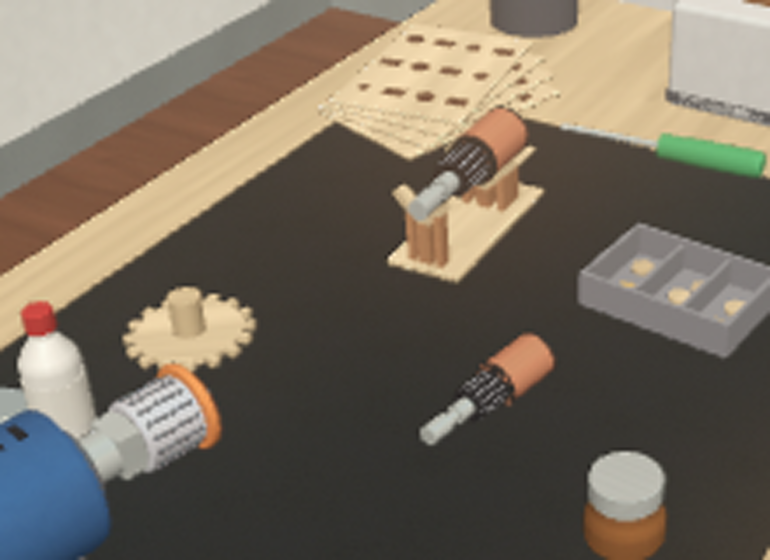

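View pics/t17.png

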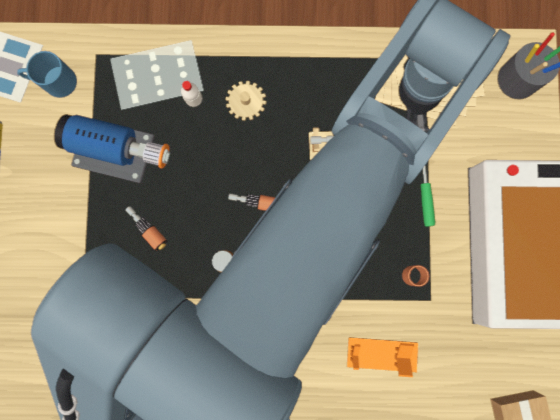

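Run:
```python
from h import *
np.set_printoptions(precision=4,suppress=True)
c=np.load("w17.npy",allow_pickle=True).item()
a=np.radians(92.9); d=np.array([np.cos(a),np.sin(a),0]); n=np.array([-d[1],d[0],0]); o=np.array([.6523,-.2193,0])
save(c,"w17c.png",(220,0,340,165),4)
for k,u,v,z in [("hub/drum",279.5,75,.06),("drum end",279.5,146,.06),("nut end",280,154,.06),("hub shank end",280,22,.06),("saddle tip near",280,131,.06),("saddle tip far",280,94,.06)]:
    q=onz(c,u,v,z); print(k,q,(q-o)@d*1000,(q-o)@n*1000)
```

```text
hub/drum [ 0.6537 -0.2389  0.06  ] -19.663152812241282 -0.37712707315249394
drum end [ 0.6567 -0.2982  0.06  ] -78.99280622268861 -0.3770017706730839
nut end [ 0.6575 -0.3053  0.06  ] -86.13686612185676 -0.8246126310333628
hub shank end [ 0.652  -0.1989  0.06  ] 20.345252649704143 -0.778792237345466
saddle tip near [ 0.6564 -0.285   0.06  ] -65.86088106106494 -0.8158876579710571
saddle tip far [ 0.6549 -0.2541  0.06  ] -34.85876730567657 -0.80254711710081
```

View pics/w17c.png

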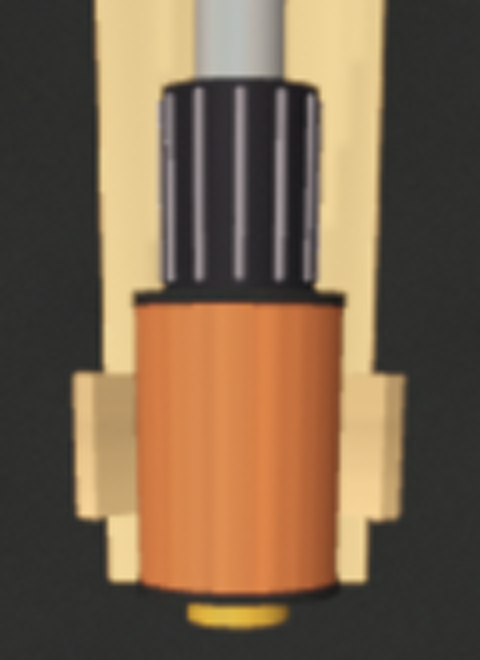

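The measured tool and saddle ends match the nominal resting position to within about 2 mm, both lengthwise and across. The collar is home and the arm is clear, so I'm handing in.

Run:
```python
from bench import hand_in, get_obs
print(get_obs()["time_s"]); print(hand_in())
```

```text
19.65
the job is handed in; nothing more can be done
None
```

The sanding drum is out of the sander and lying in the plywood cradle, with the abrasive drum in the wide saddle and the shank in the narrow one. I handed in at 19.65 s; no verdict is reported.

**What I did:** I gripped the collar and pulled it back about 14 mm. The drum popped forward, so I held for half a second and let go. I then gripped the hub, drew the drum straight out, levelled a droop of about 3° and lowered it into the saddles until I felt about 12 N of contact. Finally I released it and backed away.

**Last checks:**
- **Position in the cradle:** in the last wrist image, the hub ends lay at +20.3 and -19.7 mm (nominal ±19) and the nut end at -86.1 mm (nominal -87). Across, everything was within 1 mm.
- **Height:** I took it from the side view only and did not measure it at the end. The fingers released with the hub at about 60 to 62 mm, and the tool looked seated in both saddles.
- **Collar:** it looked home in the side view.
- **Bystanders:** the glue bottle, gear, sleeve, screwdriver and jar looked unmoved in the last pictures.
- **Arm:** nothing was held, and the wrist force was under 1 N.

**Disagreements:** the top and wrist cameras differed by about 2 mm on where the cradle and spindle axis lie. I trusted the wrist camera because its readings agreed with the earlier hub grasp. My estimates of the droop ranged from 2° to 5° depending on the view.

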